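# Set up the expansion apparatus with its clip-on sensors

### The job

Get the thermal-expansion apparatus ready for the next class. Its steel locking pin has seized in its bore: twist it loose and draw it out, and leave it lying in the white tray; push every clip-on temperature sensor on the bench fully home onto the bare copper tube, until its arms snap round, upright with the readout up. Only when all of that is done, turn the dial gauge's bezel until its zero mark stands at the red pointer; do not knock about the loose molecule model among the sensors.

Things in the scene. Friction and masses are not known exactly. Their poses are not given: they have to be found in the camera images.
- tube_mid (a point): middle of the copper tube's bare run on the expansion apparatus, on its axis. Tube 22 mm outside, fixed, level, along own y, 78 mm above the bench; own z up. Bare from y = -150 mm (plain end post, thumbscrew up to 119 mm above the bench) to y = +152 mm (pin block). The aluminium base below is 100 mm wide (x), its top 56 mm below the axis
- bore_mouth (a point): centre of the mouth of the locking pin's bore, on the top (112 mm above the bench) of the grey block, 50 (x) x 45 (y) mm, at the gauge end of the tube. The bore is vertical, 24 mm deep. Same axes as tube_mid. Once 24 mm up, the pin is free
- pin_handle (a point): steel locking pin, 80 g: centre of its T-handle, a bar 50 (own x) x 12 (own y) x 14 (z) mm. At the start it is 36 mm above the block's top, the bar across the tube, the shank seized in the bore. A straight pull meets 50 to 80 N; twisted to and fro (0.4 Nm, turns freely either way) it comes out under 10 to 20 N, at about a quarter of the shank's surface speed
- pin_tip (a point): foot of the pin's round shank (14 mm diameter), 59 mm below pin_handle along own z; the handle bar's underside is 52 mm above it. Stood in the tray and let go, the pin falls over
- tray_in (a point): centre of the inner floor of the white plastic parts tray, which is fixed to the bench: inside 162 x 162 mm (own x, y), its floor 4 mm above the bench, walls 4 mm thick rising 24 mm above it
- gauge (a point): centre of the dial gauge's bezel, on its vertical axis: the gauge lies face up at the end of the tube. Bezel: knurled ring, 58 mm diameter, 13 mm high, this point at mid height, 97 mm above the bench; the body below is 52 mm wide, 24 mm high; an 8 mm stem, 78 mm above the bench, points along own -y to the tube, a shorter one along +y. Axes as tube_mid
- gauge_bezel (a joint): angle of the bezel with the white graduated face and its zero mark, rad, counter-clockwise from above, 0 when the zero mark points along gauge's own x. Turns without end, stays where left (friction 0.05 Nm)
- gauge_pointer (a joint): angle of the red pointer, under the glass, rad, in the same sense; it does not move by itself. The gauge reads zero when gauge_bezel equals gauge_pointer
- zero_mark (a point): the black wedge that marks zero on the dial's face, 21 mm from the gauge's axis, turns with the bezel
- pointer_tip (a point): point of the red pointer 21 mm from the gauge's axis, at the same height as zero_mark
- sensor1_mid (a point): clip-on temperature sensor (may be absent): grey plastic box with a pale readout on top, 48 (own x) x 44 (own y) x 18 (own z, up) mm, 85 g, and two black sprung arms below it, a clip for the tube. Point at the box's centre, 38 mm up as it stands on its arm tips on the bench, 20 mm above the tube's axis when fully clipped on. Fits with own y along the tube, either way round
- sensor2_mid (a point): second sensor, like sensor1 (may be absent). The arms hang on the +x and -x sides, reach 29 mm below the box and are flared at the tips, 37 mm apart inside; pushed down, they first meet the tube with this point about 36 mm above its axis, and snap past at a push of about 15 N; about 10 N pulls a sensor off
- sensor3_mid (a point): third sensor, like sensor1 (may be absent). It can be held by the two faces 48 mm apart, fingers on either side of the tube: down to the tube's axis the arms stay inside that width, also when sprung open
- sensor4_mid (a point): fourth sensor, like sensor1 (may be absent). Sensors on the tube need 50 mm from centre to centre
- methane: bystander among the sensors: the one loose molecule model, ball-and-stick, about 45 mm wide and 38 mm high, black and white balls; origin at its underside
Things that resemble listed ones, but are neither listed nor needed, are in the scene too. What is shaped like the part that bears sensor2_mid but turquoise is not meant.

How it is judged:
On the way, in this order (a step that is already met when the one before it is completed fails the run):
1. the pin is twisted at least 15 degrees in its bore, before it has been drawn 12 mm (angle between the x axis of pin_handle and the x axis of bore_mouth, either way round above 0.26 rad and z of pin_handle in the frame of bore_mouth below 0.048 m and horizontal distance between pin_handle and bore_mouth below 0.006 m), for 0.02 s.
2. the pin lies in the tray and every sensor is clipped on the tube (x of pin_handle in the frame of tray_in between -0.081 and 0.081 m and y of pin_handle in the frame of tray_in between -0.081 and 0.081 m and z of pin_handle in the frame of tray_in between -0.01 and 0.04 m and x of pin_tip in the frame of tray_in between -0.081 and 0.081 m and y of pin_tip in the frame of tray_in between -0.081 and 0.081 m and z of pin_tip in the frame of tray_in between -0.01 and 0.04 m and x of sensor1_mid in the frame of tube_mid between -0.006 and 0.006 m and y of sensor1_mid in the frame of tube_mid between -0.145 and 0.145 m and z of sensor1_mid in the frame of tube_mid between 0.015 and 0.0235 m and angle between each of sensor1_mid, sensor2_mid, sensor3_mid, sensor4_mid's own z axis and vertical below 0.26 rad and angle between the y axis of each of sensor1_mid, sensor2_mid, sensor3_mid, sensor4_mid and the y axis of tube_mid, either way round below 0.15 rad and x of sensor2_mid in the frame of tube_mid between -0.006 and 0.006 m and y of sensor2_mid in the frame of tube_mid between -0.145 and 0.145 m and z of sensor2_mid in the frame of tube_mid between 0.015 and 0.0235 m and x of sensor3_mid in the frame of tube_mid between -0.006 and 0.006 m and y of sensor3_mid in the frame of tube_mid between -0.145 and 0.145 m and z of sensor3_mid in the frame of tube_mid between 0.015 and 0.0235 m and x of sensor4_mid in the frame of tube_mid between -0.006 and 0.006 m and y of sensor4_mid in the frame of tube_mid between -0.145 and 0.145 m and z of sensor4_mid in the frame of tube_mid between 0.015 and 0.0235 m), for 0.2 s.
3. the gauge's zero mark is turned to the pointer (distance between zero_mark and pointer_tip below 0.002 m and x of sensor1_mid in the frame of tube_mid between -0.006 and 0.006 m and y of sensor1_mid in the frame of tube_mid between -0.145 and 0.145 m and z of sensor1_mid in the frame of tube_mid between 0.015 and 0.0235 m and angle between each of sensor1_mid, sensor2_mid, sensor3_mid, sensor4_mid's own z axis and vertical below 0.26 rad and angle between the y axis of each of sensor1_mid, sensor2_mid, sensor3_mid, sensor4_mid and the y axis of tube_mid, either way round below 0.15 rad and x of sensor2_mid in the frame of tube_mid between -0.006 and 0.006 m and y of sensor2_mid in the frame of tube_mid between -0.145 and 0.145 m and z of sensor2_mid in the frame of tube_mid between 0.015 and 0.0235 m and x of sensor3_mid in the frame of tube_mid between -0.006 and 0.006 m and y of sensor3_mid in the frame of tube_mid between -0.145 and 0.145 m and z of sensor3_mid in the frame of tube_mid between 0.015 and 0.0235 m and x of sensor4_mid in the frame of tube_mid between -0.006 and 0.006 m and y of sensor4_mid in the frame of tube_mid between -0.145 and 0.145 m and z of sensor4_mid in the frame of tube_mid between 0.015 and 0.0235 m), for 0.2 s.
At the end, for the whole second after the job is handed in: The pin is at rest wholly within the tray; every sensor present is clipped on the bare tube (its centre 15 to 23.5 mm above the axis and within 6 mm sideways, tilted less than 15 degrees, in line within 8 degrees); the zero mark is within 2.0 mm (5 degrees) of the pointer; all at rest (all of step 3 and x of pin_handle in the frame of tray_in between -0.081 and 0.081 m and y of pin_handle in the frame of tray_in between -0.081 and 0.081 m and z of pin_handle in the frame of tray_in between -0.01 and 0.04 m and x of pin_tip in the frame of tray_in between -0.081 and 0.081 m and y of pin_tip in the frame of tray_in between -0.081 and 0.081 m and z of pin_tip in the frame of tray_in between -0.01 and 0.04 m and linear speed of each of sensor1, sensor2, sensor3, sensor4, pin below 0.03 m/s); the robot touches nothing.
It fails at once if the loose molecule model is knocked more than 6 cm from its place (distance of methane from where it was at the start of the episode above 0.06 m).
Of sensor1, sensor2, sensor3, sensor4 only 3 to 4 are there at a start; the rules pass over those that are not, and their reading is None.
At some moment in a run one of sensor1, sensor2, sensor3, sensor4 may be knocked a few centimetres aside while the robot is not near it.
It also fails if it takes over 208 s, if anything falls off the work surface, if the arm or the gripper's body presses on something with over 40 N, if the wrist force passes 120 N, or if a joint passes its speed limit or range.

### The arm

A 7-joint arm with a two-finger parallel gripper is mounted at the origin on the work surface. World frame = base frame: x ahead of the robot, y to its left, z up, the work surface at z = 0. Lengths are in m, angles in rad, forces in N, time in s.
With the tool pointing down it reaches from about 0.4 to 0.85 m from the base axis. Payload 6.9 kg.
Tool frame: the origin (TCP) lies on the centre line of the jaws, within the pads' length; the fingertips stand nose_length ahead of it and the grasp point (between the pads) lies 2 mm behind it (nose_length is the distance from the TCP to the fingertips, in m); z points along the fingers, y is the direction in which the jaws open and shut (so a half turn about z gives the same grasp; the last joint's range is limited). The gripper opens to 85 mm and grips with 20 to 120 N. Pads are 22 mm wide; open, the fingers measure 114 mm over their backs; the gripper's body (76 mm by 85 mm) begins 54 mm behind the grasp point. The pads swing forward as they close: fully open they stand 13 mm farther back than shut.
Start: joints at [-1.224, 0.507, -0.238, 1.5, 0.126, 1.149, -0.155], TCP at [0.149, 0.607, 0.227] pointing down, gripper open.
Joint ranges: [-3.08, 3.08], [-0.24, 2.05], [-1.43, 1.35], [0, 2.5], [-1.52, 4.66], [0.17, 1.96], [-2.89, 2.89]. Speed limits (rad/s): [2.39, 2.39, 3.14, 3.14, 3.14, 3.14, 3.14].

### API

Orientations are given as [roll, pitch, yaw] about the fixed x, y, z axes, in that order (R = Rz(yaw) Ry(pitch) Rx(roll)).
In Python, from workcell import * gives the robot as it stands.
- The arm moves only by the tool drive_tool, never from a script. Its argument "plan" is a list of rows, each an object of numbers: "x", "y", "z": the shift along the tool's x, y, z in cm; "rx", "ry", "rz": the turn, a rotation vector about the tool's x, y, z in rad. A call has 1 to 20 rows; each row is the pose to reach, as a shift and turn from the pose commanded when the call began, along the tool's axes at that moment; what a row does not reach only later rows make up. A row lasts 1/12 s, in which the tool goes at most 41.7 mm and 7.16 degrees, less where a joint would pass 70% of its speed; a pose out of reach is approached as far as the arm can. A call with a gripper value outside its range is refused whole. "claw" is the opening in per cent of the stroke, from 0 (shut) to 100 (fully open), set as the call begins (left out, the last holds). The fingers move at their own pace and stop on an object; "squeeze" is the grip in N (left out, the last holds). Time passes only in rows, so rows that repeat a pose let the fingers close. It gives the time, the measured TCP pose, the force and the opening at its end, in the units of the state.
- state(): the state, without advancing time (a new reading comes with each control period).
- get_image(name): name is "scene" or "top"; returns the picture (400x640x3 uint8, red, green, blue); there is no depth.
- camera_model(name): a dict with "intrinsics" (3x3 intrinsics, pixels), "k1" (the pictures are not rectified: a ray, as slopes to the right and down, at radius r is drawn at 1 + k1 r^2 times it, then the intrinsics apply), "cam_to_world" (4x4, takes a point from camera to world coordinates). Camera axes: x right, y down, z forward; pixel columns grow to the right and rows downward; lengths in m; the calibration is good to about 2 mm. A picture is of the moment at which its call begins. camera_model takes no time and is no camera call.
- close_job(): hands the job in, once; it reports no verdict.
The state is a dict: "time_s": time; "q": joint angles; "joint_velocities": joint speeds; "tau": joint torques, N m; "tool_pos": TCP position; "tool_rot": TCP orientation; "wrist_force": force on the tool from outside, world axes, zero at the start; "ft_torque": the same for the moment, N m; "gripper_width": finger opening in m.
Only numpy, scipy, OpenCV 4.12 (cv2) and the standard library are available. Lean on these libraries where they do the work, as an engineer would, in place of code of your own. Each camera call takes 0.05 s, during which the arm holds its last target. There are 200 camera calls.

## Working session

There is one attempt and no reset: what is moved stays moved. The work goes in short steps, Python scripts to look and compute and a tool call to move; the robot and the scene stay as the last step left them, time stands still between calls to the robot, and variables do not carry over. Pictures are saved under pics/ and viewed, about 12 in all and at most 16, crops included, and the job is handed in when it is done.

Besides the shell and the picture viewer there is one more tool, called as name(argument=value, ...), one argument or row to a line, values as JSON. drive_tool: Moves the arm, as the interface text tells. Its arguments: {"type":"object","properties":{"plan":{"type":"array"},"claw":{"type":"number"},"squeeze":{"type":"number"}},"required":["plan"]}

```bash
mkdir -p pics; ls; python3 - <<'E'
from workcell import *
import cv2
s=state(); print({k:s[k] for k in('time_s','tool_pos','tool_rot','wrist_force','gripper_width')})
print([k for k in dir() if not k.startswith('__')])
for n in('scene','top'):
    im=get_image(n); cv2.imwrite(f'pics/{n}0.png',im[:,:,::-1]); print(camera_model(n))
E
```

```text
pics
{'time_s': 0.0, 'tool_pos': array([0.14900563, 0.60644489, 0.22574221]), 'tool_rot': array([-3.13982136e+00,  3.47628910e-05,  2.90080466e+00]), 'wrist_force': array([-0.4970121 , -0.54556426,  1.20738876]), 'gripper_width': 0.08498533184586313}
['MotionError', 'camera_model', 'close_job', 'cv2', 'get_image', 'nose_length', 's', 'state']
{'intrinsics': array([[456.03886685,   0.        , 318.39913919],
       [  0.        , 456.03886685, 201.71746627],
       [  0.        ,   0.        ,   1.        ]]), 'k1': -0.01912459842919186, 'cam_to_world': array([[ 0.1197912 ,  0.80003578, -0.58787143,  1.02331696],
       [ 0.99264073, -0.10709327,  0.05652796, -0.07288681],
       [-0.01773268, -0.59031668, -0.80697693,  0.84052607],
       [ 0.        ,  0.        ,  0.        ,  1.        ]])}
{'intrinsics': array([[435.03922512,   0.        , 317.33717679],
       [  0.        , 435.03922512, 198.51249151],
       [  0.        ,   0.        ,   1.        ]]), 'k1': 0.03820136752677566, 'cam_to_world': array([[ 1.87554179e-03, -9.82916993e-01,  1.84039851e-01,
         2.75853054e-01],
       [-9.99953127e-01, -3.59156614e-03, -8.99130001e-03,
        -5.96794240e-04],
       [ 9.49869287e-03, -1.84014361e-01, -9.82877658e-01,
         1.09700384e+00],
       [ 0.00000000e+00,  0.00000000e+00,  0.00000000e+00,
         1.00000000e+00]])}
```

View pics/scene0.png

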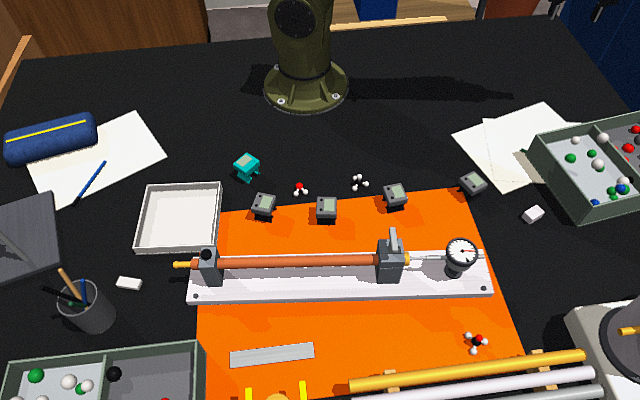

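View pics/top0.png

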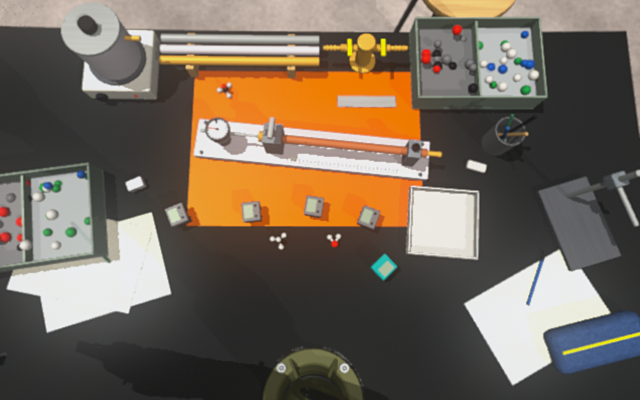

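The scene view shows four grey sensors at (263,206), (326,208), (395,195) and (472,183). The white tray is at (180,217), the pin handle at (394,240) and the gauge at (462,251). The top view shows the same sensors at (368,217), (313,206), (251,211) and (177,214), the methane candidate at (278,240) and water at (334,240). The turquoise decoy is at (384,267). 2 of the planned pictures used. Next I'll measure.

```bash
cat > h.py <<'E'
from workcell import *
import cv2, numpy as np
from scipy.spatial.transform import Rotation as Ro
C={n:camera_model(n) for n in('scene','top')}
def ray(n,uv):
    c=C[n];K=c['intrinsics'];uv=np.atleast_2d(uv)
    d=np.c_[(uv[:,0]-K[0,2])/K[0,0],(uv[:,1]-K[1,2])/K[1,1]]
    u=d.copy()
    for _ in range(10): u=d/(1+c['k1']*(u**2).sum(1,keepdims=True))
    T=c['cam_to_world']; return T[:3,3],np.c_[u,np.ones(len(u))]@T[:3,:3].T
def cast(n,uv,z):
    o,d=ray(n,uv); return o+d*((z-o[2])/d[:,2])[:,None]
def proj(n,P):
    c=C[n];K=c['intrinsics'];T=c['cam_to_world'];q=(np.atleast_2d(P)-T[:3,3])@T[:3,:3]
    s=q[:,:2]/q[:,2:];s=s*(1+c['k1']*(s**2).sum(1,keepdims=True))
    return s*K[0,0]+K[:2,2]
def tri(uv1,uv2):
    o1,d1=ray('scene',uv1);o2,d2=ray('top',uv2);d1,d2=d1[0],d2[0]
    t=np.linalg.lstsq(np.c_[d1,-d2],o2-o1,rcond=None)[0]
    a,b=o1+t[0]*d1,o2+t[1]*d2; return (a+b)/2,np.linalg.norm(a-b)
def rect(n,z,x0,x1,y0,y1,s=1.0,im=None):
    """metric picture of plane z: row down = x falling, col right = y falling, s px/mm"""
    im=get_image(n) if im is None else im
    xs=np.arange(x1,x0,-.001/s);ys=np.arange(y1,y0,-.001/s)
    X,Y=np.meshgrid(xs,ys,indexing='ij')
    m=proj(n,np.c_[X.ravel(),Y.ravel(),np.full(X.size,z)]).astype(np.float32).reshape(*X.shape,2)
    return cv2.remap(im,m[...,0],m[...,1],cv2.INTER_CUBIC)
def blobs(mask,amin=10):
    n,l,st,ce=cv2.connectedComponentsWithStats(mask.astype(np.uint8))
    return [(st[i],ce[i],l==i) for i in range(1,n) if st[i][4]>=amin]
def rel(x,y,z,yaw=None,s=None):
    """move row (cm, rad) from the measured pose to a tool-down pose"""
    s=s or state();R=Ro.from_euler('xyz',s['tool_rot'])
    d=R.inv().apply(np.array([x,y,z])-s['tool_pos'])*100
    yaw=s['tool_rot'][2] if yaw is None else yaw
    best=min((np.remainder(yaw-s['tool_rot'][2]+np.pi/2,np.pi)-np.pi/2,),key=abs)
    Rt=Ro.from_euler('xyz',[np.pi,0,s['tool_rot'][2]+best])
    r=(R.inv()*Rt).as_rotvec()
    return dict(zip('x y z rx ry rz'.split(),[float(v) for v in np.round(np.r_[d,r],3)]))
E
python3 - <<'E'
from h import *
im=get_image('top');hsv=cv2.cvtColor(im,cv2.COLOR_RGB2HSV)
print('nose',nose_length)
H,S,V=[hsv[...,i].astype(int) for i in range(3)]
for uv in [(177,214),(251,211),(313,206),(368,217),(350,144),(272,132),(217,130),(443,222)]:
    print(uv,hsv[uv[1]-2:uv[1]+3:2,uv[0]-2:uv[0]+3:2].reshape(-1,3).tolist())
sc=get_image('scene')
a=cv2.resize(im[105:255,150:450],None,fx=2.6,fy=2.6,interpolation=cv2.INTER_CUBIC)
cv2.imwrite('pics/topc.png',a[:,:,::-1])
a=cv2.resize(sc[165:305,235:500],None,fx=3,fy=3,interpolation=cv2.INTER_CUBIC)
cv2.imwrite('pics/scc.png',a[:,:,::-1])
E
```

```text
nose 0.017
(177, 214) [[43, 35, 223], [40, 31, 200], [16, 17, 163], [43, 36, 222], [43, 37, 222], [27, 16, 171], [42, 34, 222], [43, 35, 223], [35, 23, 185]]
(251, 211) [[39, 40, 212], [39, 40, 212], [18, 31, 164], [39, 41, 213], [39, 41, 213], [23, 30, 169], [39, 40, 212], [39, 41, 213], [28, 27, 177]]
(313, 206) [[38, 41, 200], [38, 40, 199], [37, 40, 193], [38, 41, 200], [38, 41, 200], [38, 38, 190], [38, 41, 200], [38, 40, 199], [34, 34, 180]]
(368, 217) [[40, 41, 193], [41, 41, 194], [40, 41, 193], [41, 41, 192], [40, 42, 194], [38, 38, 183], [40, 40, 192], [41, 42, 194], [28, 26, 158]]
(350, 144) [[10, 173, 204], [10, 162, 202], [10, 156, 198], [11, 162, 228], [11, 162, 228], [11, 162, 228], [10, 164, 213], [10, 163, 217], [10, 165, 220]]
(272, 132) [[18, 15, 214], [13, 25, 166], [8, 42, 116], [18, 16, 210], [13, 26, 160], [8, 60, 106], [16, 16, 205], [13, 33, 140], [8, 54, 109]]
(217, 130) [[2, 80, 213], [7, 30, 144], [0, 3, 230], [90, 1, 231], [11, 14, 199], [165, 2, 233], [150, 1, 236], [150, 1, 237], [150, 1, 236]]
(443, 222) [[21, 11, 236], [20, 10, 235], [21, 11, 236], [21, 11, 236], [21, 11, 236], [18, 11, 236], [21, 11, 236], [21, 11, 236], [21, 11, 236]]
```

View pics/topc.png

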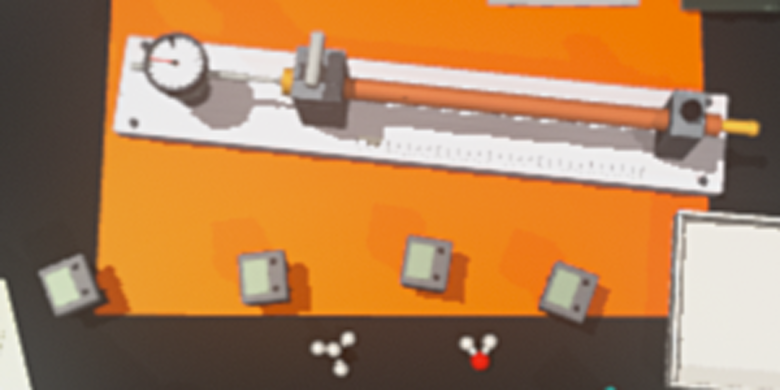

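View pics/scc.png

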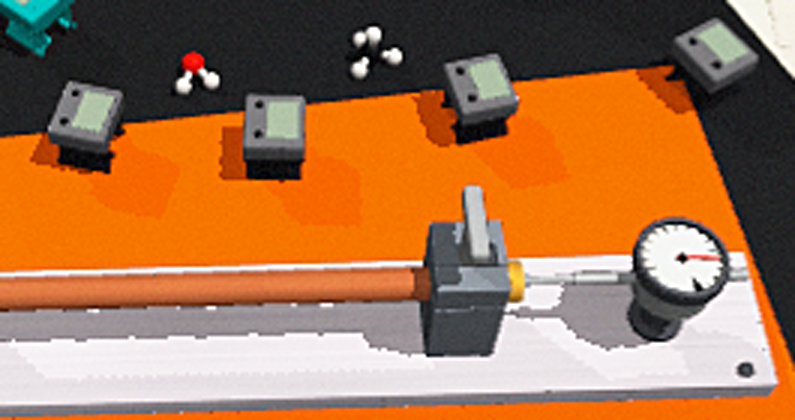

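The crops show all four sensors standing upright, with readouts up and buttons at the -y end. Each has its own y roughly along the tube. Methane (topc 335,350) is clear of the sensors. The gauge pointer is red towards +y (scc 710,258) and the black zero wedge is towards +x (scc 697,285). 4 viewed. Now the numbers.

```bash
cat >> h.py <<'E'
def sensors(im=None,z=.047,x0=.40,x1=.56,y0=-.2,y1=.42):
    im=rect('top',z,x0,x1,y0,y1,2,im);h=cv2.cvtColor(im,cv2.COLOR_RGB2HSV)
    H,S,V=[h[...,i].astype(int) for i in range(3)];out=[]
    rd=cv2.morphologyEx(((H>33)&(H<50)&(S>24)&(S<75)&(V>140)).astype(np.uint8),cv2.MORPH_OPEN,np.ones((7,7)))
    gm=((S<62)&(V>112)).astype(np.uint8)
    gm=cv2.morphologyEx(gm,cv2.MORPH_CLOSE,np.ones((15,15)));gm=cv2.morphologyEx(gm,cv2.MORPH_OPEN,np.ones((15,15)))
    w=lambda c:np.array([x1-c[1]*.0005,y1-c[0]*.0005])
    for st,ce,m in blobs(rd,600):
        c,sz,a=cv2.minAreaRect(np.argwhere(m)[:,::-1].astype(np.float32))
        r=dict(ro=w(c),sz=np.round(np.array(sz)/2,1),a=a,area=st[4]/4)
        for st2,ce2,m2 in blobs(gm,4000):
            if m2[int(ce[1]),int(ce[0])]:
                c,sz,a=cv2.minAreaRect(np.argwhere(m2)[:,::-1].astype(np.float32));r.update(box=w(c),bsz=np.round(np.array(sz)/2,1),ba=a)
        out.append(r)
    return out
E
python3 - <<'E'
from h import *
np.set_printoptions(precision=4,suppress=True)
im=get_image('top')
for r in sensors(im): print(r)
hsv=cv2.cvtColor(im,cv2.COLOR_RGB2HSV);H,S,V=[hsv[...,i].astype(int) for i in range(3)]
# tube
m=(H>=5)&(H<=13)&(S>120)&(S<205)&(V>120)
m[:, :285]=0;m[:,405:]=0;m[:125]=0;m[165:]=0
m=cv2.morphologyEx(m.astype(np.uint8),cv2.MORPH_OPEN,np.ones((3,3)))
cols=[u for u in range(290,402,4)]
p=[(u,np.mean(np.nonzero(m[:,u])[0]),m[:,u].sum()) for u in cols]
P=cast('top',[q[:2] for q in p],.078)
f=np.polyfit(P[:,1],P[:,0],1);print('tube x= %.4f*y+%.4f'%tuple(f),'res',np.std(P[:,0]-np.polyval(f,P[:,1])),[q[2] for q in p])
# handle in both views by brightness
sc=get_image('scene')
r=rect('top',.155,.58,.72,.05,.17,4,im);cv2.imwrite('pics/hand.png',r[:,:,::-1])
g=rect('top',.1035,.58,.70,.18,.30,4,im)
r2=rect('scene',.155,.58,.72,.05,.17,4,sc);g2=rect('scene',.1035,.58,.70,.18,.30,4,sc)
out=np.vstack([np.hstack([r[:480],g]),np.hstack([r2[:480],g2])])
out=cv2.resize(out,None,fx=.6,fy=.6,interpolation=cv2.INTER_AREA);cv2.imwrite('pics/mont.png',out[:,:,::-1])
# tray
m=((S<30)&(V>200)).astype(np.uint8);m[:180]=0;m[:,:400]=0;m[265:]=0;m[:,485:]=0
b=max(blobs(m),key=lambda b:b[0][4]);pts=np.argwhere(b[2])[:,::-1]
W=cast('top',pts,.028);c=cv2.minAreaRect((W[:,:2]*1000).astype(np.float32));print('tray rim plane',c)
E
```

```text
{'ro': array([0.4563, 0.0053]), 'sz': array([22.1, 31.5]), 'a': 9.039482116699219, 'area': np.float64(670.75), 'box': array([ 0.4544, -0.0011]), 'bsz': array([41. , 45.8]), 'ba': 8.972626686096191}
{'ro': array([0.4408, 0.1591]), 'sz': array([31.5, 22.1]), 'a': 84.0938491821289, 'area': np.float64(672.5), 'box': array([0.4405, 0.1518]), 'bsz': array([45.6, 41.9]), 'ba': 84.2894058227539}
{'ro': array([0.4307, 0.3381]), 'sz': array([32.9, 23.2]), 'a': 66.29735565185547, 'area': np.float64(729.25), 'box': array([0.4329, 0.3323]), 'bsz': array([47.4, 43.2]), 'ba': 66.80140686035156}
{'ro': array([ 0.4309, -0.1296]), 'sz': array([22.9, 32.9]), 'a': 20.556047439575195, 'area': np.float64(710.75), 'box': array([ 0.4261, -0.1342]), 'bsz': array([43.1, 49. ]), 'ba': 20.40988540649414}
tube x= 0.1014*y+0.6085 res 0.0006265191487816002 [np.uint64(7), np.uint64(8), np.uint64(7), np.uint64(7), np.uint64(7), np.uint64(7), np.uint64(7), np.uint64(7), np.uint64(7), np.uint64(7), np.uint64(7), np.uint64(7), np.uint64(7), np.uint64(7), np.uint64(7), np.uint64(7), np.uint64(8), np.uint64(7), np.uint64(7), np.uint64(7), np.uint64(7), np.uint64(7), np.uint64(7), np.uint64(7), np.uint64(7), np.uint64(7), np.uint64(8), np.uint64(7)]
tray rim plane ((414.5430603027344, -320.24029541015625), (165.01417541503906, 157.5912628173828), 85.67373657226562)
```

View pics/mont.png

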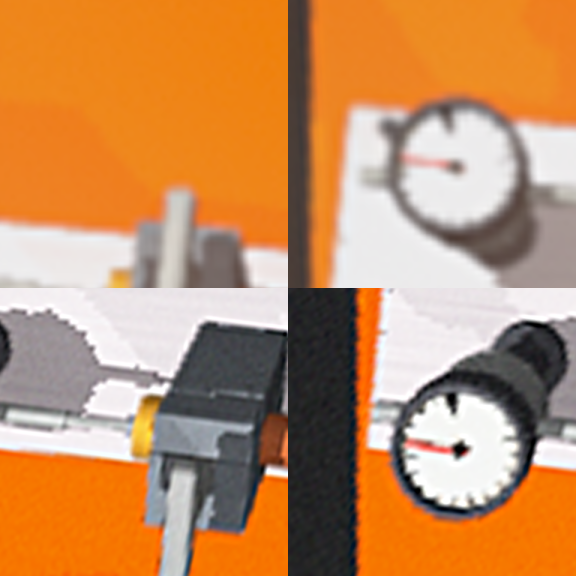

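The montage gives the gauge centre at about (0.632, 0.229) in both views, which agrees with the tube line. The pointer points to +y and the zero wedge to about +x, slightly towards +y. My window missed most of the pin handle, so I'll measure it numerically. 5 viewed.

```bash
python3 - <<'E'
from h import *
np.set_printoptions(precision=4,suppress=True)
im=get_image('top');sc=get_image('scene')
for n,i in(('top',im),('scene',sc)):
    r=rect(n,.155,.54,.68,.04,.16,4,i)
    h=cv2.cvtColor(r,cv2.COLOR_RGB2HSV);S,V=h[...,1].astype(int),h[...,2].astype(int)
    for t in(150,175):
        m=cv2.morphologyEx(((S<35)&(V>t)).astype(np.uint8),cv2.MORPH_OPEN,np.ones((13,13)))
        for st,ce,mm in blobs(m,800):
            c,sz,a=cv2.minAreaRect(np.argwhere(mm)[:,::-1].astype(np.float32))
            print(n,t,'c %.4f %.4f'%(.68-c[1]/4000,.16-c[0]/4000),np.array(sz)/4,a)
    cv2.imwrite(f'pics/h_{n}.png',r[:,:,::-1])
a=np.hstack([cv2.imread('pics/h_top.png'),cv2.imread('pics/h_scene.png')]);cv2.imwrite('pics/h2.png',cv2.resize(a,None,fx=.75,fy=.75))
# tube in scene
h=cv2.cvtColor(sc,cv2.COLOR_RGB2HSV);H,S,V=[h[...,i].astype(int) for i in range(3)]
m=((H>=3)&(H<=14)&(S>110)&(S<205)&(V>70)).astype(np.uint8);m[:,:225]=0;m[:,375:]=0;m[:245]=0;m[280:]=0
p=[(u,np.nonzero(m[:,u])[0].mean(),m[:,u].sum()) for u in range(230,372,10)]
P=cast('scene',[q[:2] for q in p],.078);f=np.polyfit(P[:,1],P[:,0],1);print('tube(scene) x= %.4f*y+%.4f'%tuple(f),[int(q[2]) for q in p])
# expected
for y in(-.15,0):
  for xo in(-.011,.011): print(y,xo,proj('top',[.6085+.1014*y+xo,y,.078]),proj('scene',[.6085+.1014*y+xo,y,.078]))
for u in (330,380): print([hsvp.tolist() for hsvp in cv2.cvtColor(im,cv2.COLOR_RGB2HSV)[132:160,u]])
E
```

```text
top 150 c 0.6095 0.0973 [26.1847 60.1982] 13.392498016357422
top 150 c 0.5826 0.1001 [ 84.75 119.75] 90.0
top 150 c 0.6071 0.0546 [29.8058 15.9176] 3.900493860244751
top 175 c 0.6169 0.0982 [ 9.8188 46.0396] 5.609274387359619
top 175 c 0.5998 0.1379 [48.1612 47.1887] 4.730938911437988
top 175 c 0.6071 0.0543 [29.324  15.9176] 3.900493860244751
top 175 c 0.5575 0.1051 [ 34.5  109.75] 90.0
scene 150 c 0.6751 0.1462 [ 9.75 14.  ] 90.0
scene 150 c 0.6645 0.1296 [31.   60.75] 90.0
scene 150 c 0.6741 0.0459 [11.75 11.25] 90.0
scene 150 c 0.6579 0.0879 [19.3013 14.8522] 6.009005546569824
scene 150 c 0.6212 0.0990 [15.6546 46.3902] 5.663706302642822
scene 175 c 0.6729 0.1217 [14.25 25.  ] 90.0
scene 175 c 0.6654 0.1519 [16.6693  4.4192] 6.225829124450684
scene 175 c 0.6581 0.1379 [44.6731 15.0954] 5.000644207000732
scene 175 c 0.6206 0.0966 [ 9.872 45.615] 5.440331935882568
tube(scene) x= 0.1007*y+0.6074 [11, 11, 10, 10, 11, 8, 10, 10, 11, 10, 10, 10, 12, 9, 10]
-0.15 -0.011 [[375.0169 151.9901]] [[257.7249 256.9963]]
-0.15 0.011 [[374.8241 143.301 ]] [[258.2171 267.1798]]
0 -0.011 [[313.367
[... 205 characters left out ...]
62, 201], [10, 166, 221], [11, 163, 228], [10, 161, 226], [10, 162, 214], [10, 164, 193], [10, 164, 166], [5, 60, 166], [174, 6, 217], [5, 18, 184], [5, 31, 164], [6, 31, 167], [5, 29, 167], [5, 30, 163], [5, 30, 164], [5, 31, 164], [8, 22, 186], [0, 2, 235], [0, 1, 240], [165, 2, 238]]
[[13, 237, 239], [13, 234, 239], [13, 238, 239], [12, 230, 240], [9, 165, 236], [8, 65, 226], [4, 8, 232], [0, 8, 234], [3, 11, 233], [5, 12, 233], [0, 8, 235], [0, 11, 230], [7, 81, 193], [10, 163, 194], [10, 168, 216], [11, 164, 226], [11, 164, 225], [10, 166, 218], [10, 166, 200], [10, 165, 173], [7, 77, 160], [5, 14, 197], [5, 19, 177], [4, 26, 166], [2, 25, 166], [4, 24, 169], [4, 26, 170], [5, 26, 167]]
```

View pics/h2.png

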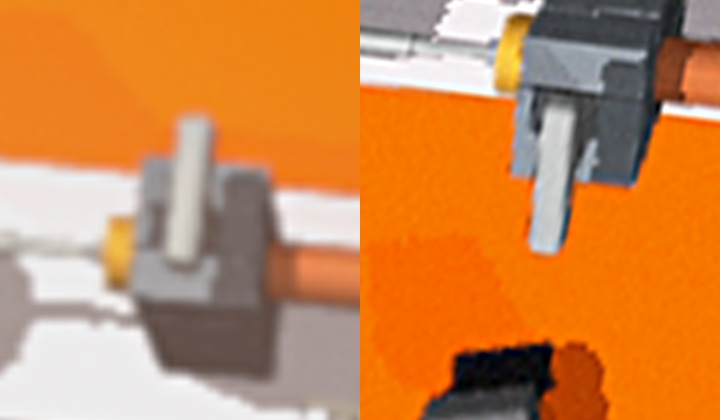

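The handle centre is (0.617,0.098) from the top view and (0.621,0.097) from the scene view, and the tube line gives 0.618. All agree, so I use (0.6185, 0.0972) with yaw -5.7°. 6 viewed. Next I'll move above the pin.

```bash
python3 -c "
from h import *
print(rel(.6185,.0972,.235,3.041)); print(rel(.6185,.0972,.145,3.041))"
```

```text
{'x': -57.744, 'y': -38.304, 'z': -0.841, 'rx': -0.0, 'ry': 0.0, 'rz': -0.14}
{'x': -57.743, 'y': -38.302, 'z': 8.159, 'rx': -0.0, 'ry': 0.0, 'rz': -0.14}
```

drive_tool(
  plan=[
    {"x": -57.74, "y": -38.3, "z": -0.84, "rz": -0.14},
    {"x": -57.74, "y": -38.3, "z": -0.84, "rz": -0.14},
    {"x": -57.74, "y": -38.3, "z": -0.84, "rz": -0.14},
    {"x": -57.74, "y": -38.3, "z": -0.84, "rz": -0.14},
    {"x": -57.74, "y": -38.3, "z": -0.84, "rz": -0.14},
    {"x": -57.74, "y": -38.3, "z": -0.84, "rz": -0.14},
    {"x": -57.74, "y": -38.3, "z": -0.84, "rz": -0.14},
    {"x": -57.74, "y": -38.3, "z": -0.84, "rz": -0.14},
    {"x": -57.74, "y": -38.3, "z": -0.84, "rz": -0.14},
    {"x": -57.74, "y": -38.3, "z": -0.84, "rz": -0.14},
    {"x": -57.74, "y": -38.3, "z": -0.84, "rz": -0.14},
    {"x": -57.74, "y": -38.3, "z": -0.84, "rz": -0.14},
    {"x": -57.74, "y": -38.3, "z": -0.84, "rz": -0.14},
    {"x": -57.74, "y": -38.3, "z": -0.84, "rz": -0.14},
    {"x": -57.74, "y": -38.3, "z": -0.84, "rz": -0.14},
    {"x": -57.74, "y": -38.3, "z": -0.84, "rz": -0.14},
    {"x": -57.74, "y": -38.3, "z": -0.84, "rz": -0.14},
    {"x": -57.74, "y": -38.3, "z": -0.84, "rz": -0.14},
    {"x": -57.74, "y": -38.3, "z": -0.84, "rz": -0.14},
    {"x": -57.74, "y": -38.3, "z": -0.84, "rz": -0.14},
  ],
  claw=60,
  squeeze=120,
)

```text
invalid input at $.plan[0]: expected keys x, y, z, rx, ry, rz
```

drive_tool(
  plan=[
    {"x": -57.74, "y": -38.3, "z": -0.84, "rx": 0, "ry": 0, "rz": -0.14},
    {"x": -57.74, "y": -38.3, "z": -0.84, "rx": 0, "ry": 0, "rz": -0.14},
    {"x": -57.74, "y": -38.3, "z": -0.84, "rx": 0, "ry": 0, "rz": -0.14},
    {"x": -57.74, "y": -38.3, "z": -0.84, "rx": 0, "ry": 0, "rz": -0.14},
    {"x": -57.74, "y": -38.3, "z": -0.84, "rx": 0, "ry": 0, "rz": -0.14},
    {"x": -57.74, "y": -38.3, "z": -0.84, "rx": 0, "ry": 0, "rz": -0.14},
    {"x": -57.74, "y": -38.3, "z": -0.84, "rx": 0, "ry": 0, "rz": -0.14},
    {"x": -57.74, "y": -38.3, "z": -0.84, "rx": 0, "ry": 0, "rz": -0.14},
    {"x": -57.74, "y": -38.3, "z": -0.84, "rx": 0, "ry": 0, "rz": -0.14},
    {"x": -57.74, "y": -38.3, "z": -0.84, "rx": 0, "ry": 0, "rz": -0.14},
    {"x": -57.74, "y": -38.3, "z": -0.84, "rx": 0, "ry": 0, "rz": -0.14},
    {"x": -57.74, "y": -38.3, "z": -0.84, "rx": 0, "ry": 0, "rz": -0.14},
    {"x": -57.74, "y": -38.3, "z": -0.84, "rx": 0, "ry": 0, "rz": -0.14},
    {"x": -57.74, "y": -38.3, "z": -0.84, "rx": 0, "ry": 0, "rz": -0.14},
    {"x": -57.74, "y": -38.3, "z": -0.84, "rx": 0, "ry": 0, "rz": -0.14},
    {"x": -57.74, "y": -38.3, "z": -0.84, "rx": 0, "ry": 0, "rz": -0.14},
    {"x": -57.74, "y": -38.3, "z": -0.84, "rx": 0, "ry": 0, "rz": -0.14},
    {"x": -57.74, "y": -38.3, "z": -0.84, "rx": 0, "ry": 0, "rz": -0.14},
    {"x": -57.74, "y": -38.3, "z": -0.84, "rx": 0, "ry": 0, "rz": -0.14},
    {"x": -57.74, "y": -38.3, "z": -0.84, "rx": 0, "ry": 0, "rz": -0.14},
  ],
  claw=60,
  squeeze=120,
)

```text
time_s: 2.07
tool_pos: [0.618, 0.0981, 0.2347]
tool_rot: [3.141, -0.001, 3.041]
wrist_force: [0.1, -0.0, -1.0]
gripper_width: 0.051
```

drive_tool(
  plan=[
    {"x": -0.05, "y": -0.08, "z": 3, "rx": 0, "ry": 0, "rz": 0},
    {"x": -0.05, "y": -0.08, "z": 6, "rx": 0, "ry": 0, "rz": 0},
    {"x": -0.05, "y": -0.08, "z": 7.5, "rx": 0, "ry": 0, "rz": 0},
    {"x": -0.05, "y": -0.08, "z": 9, "rx": 0, "ry": 0, "rz": 0},
    {"x": -0.05, "y": -0.08, "z": 9, "rx": 0, "ry": 0, "rz": 0},
    {"x": -0.05, "y": -0.08, "z": 9, "rx": 0, "ry": 0, "rz": 0},
  ],
)

```text
time_s: 2.57
tool_pos: [0.6179, 0.098, 0.1449]
tool_rot: [3.141, -0.001, 3.043]
wrist_force: [0.7, -0.1, 1.2]
gripper_width: 0.0512
```

drive_tool(
  plan=[
    {"x": 0, "y": 0, "z": 0, "rx": 0, "ry": 0, "rz": 0},
    {"x": 0, "y": 0, "z": 0, "rx": 0, "ry": 0, "rz": 0},
    {"x": 0, "y": 0, "z": 0, "rx": 0, "ry": 0, "rz": 0},
    {"x": 0, "y": 0, "z": 0, "rx": 0, "ry": 0, "rz": 0},
    {"x": 0, "y": 0, "z": 0, "rx": 0, "ry": 0, "rz": 0},
    {"x": 0, "y": 0, "z": 0, "rx": 0, "ry": 0, "rz": 0},
    {"x": 0, "y": 0, "z": 0, "rx": 0, "ry": 0, "rz": 0},
    {"x": 0, "y": 0, "z": 0, "rx": 0, "ry": 0, "rz": 0},
  ],
  claw=0,
)

```text
time_s: 3.23
tool_pos: [0.6196, 0.0973, 0.1467]
tool_rot: [3.14, 0.002, 3.041]
wrist_force: [-0.8, 0.9, 5.7]
gripper_width: 0.0053
```

Width 5 mm, where the bar is 12 mm, so something is off. I'll look.

```bash
python3 - <<'E'
from h import *
s=state();print(s['time_s'],s['gripper_width'],s['wrist_force'],s['ft_torque'],s['tool_pos'])
sc=get_image('scene')
p=proj('scene',s['tool_pos'])[0];print(p)
u,v=int(p[0]),int(p[1])
a=cv2.resize(sc[max(v-70,0):v+50,u-75:u+75],None,fx=5,fy=5,interpolation=cv2.INTER_CUBIC);cv2.imwrite('pics/g1.png',a[:,:,::-1])
E
```

```text
3.2333 0.005336367227576039 [-0.75408512  0.87761213  5.72542065] [ 0.31236872  0.20334525 -0.05877697] [0.61960624 0.09732278 0.14665077]
[393.46226217 240.3474161 ]
```

View pics/g1.png

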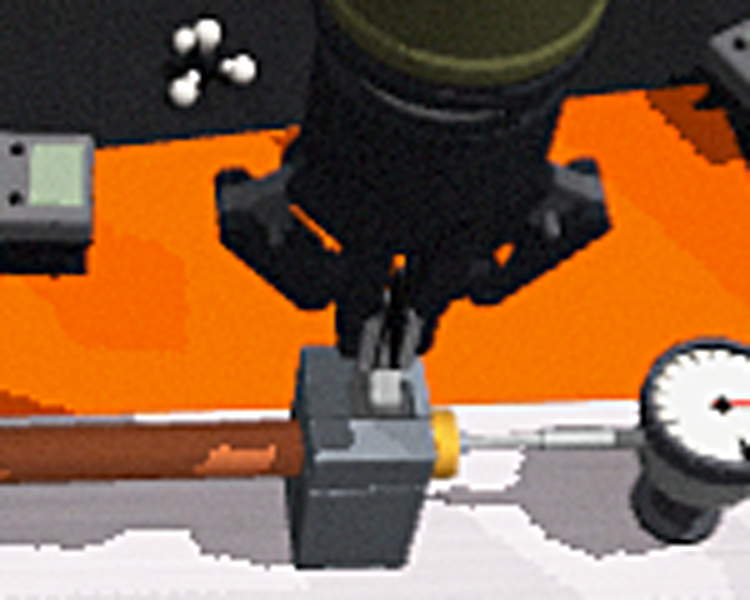

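The bar's end shows between the pads at crop (385,390), so the bar is held and the low width is probably finger flex. 7 viewed. I'll twist and watch the torque.

drive_tool(
  plan=[
    {"x": 0, "y": 0, "z": 0, "rx": 0, "ry": 0, "rz": 0.1},
    {"x": 0, "y": 0, "z": 0, "rx": 0, "ry": 0, "rz": 0.2},
    {"x": 0, "y": 0, "z": 0, "rx": 0, "ry": 0, "rz": 0.3},
    {"x": 0, "y": 0, "z": 0, "rx": 0, "ry": 0, "rz": 0.4},
    {"x": 0, "y": 0, "z": 0, "rx": 0, "ry": 0, "rz": 0.5},
    {"x": 0, "y": 0, "z": 0, "rx": 0, "ry": 0, "rz": 0.6},
  ],
)

```text
time_s: 3.78
tool_pos: [0.6199, 0.0965, 0.1469]
tool_rot: [3.139, 0.002, 2.437]
wrist_force: [-0.6, -0.8, 7.2]
gripper_width: 0.0054
```

```bash
python3 - <<'E'
from h import *
s=state();print(s['time_s'],s['gripper_width'],s['wrist_force'],s['ft_torque'],s['tool_pos'])
sc=get_image('scene')
a=cv2.resize(sc[170:300,318:468],None,fx=5,fy=4.5,interpolation=cv2.INTER_CUBIC);cv2.imwrite('pics/g2.png',a[:,:,::-1])
E
```

```text
3.7833 0.005448386803360818 [-0.5962374  -0.77665778  7.22399064] [-0.13284397  0.33932346  0.4237149 ] [0.61990826 0.09652939 0.14688532]
```

View pics/g2.png

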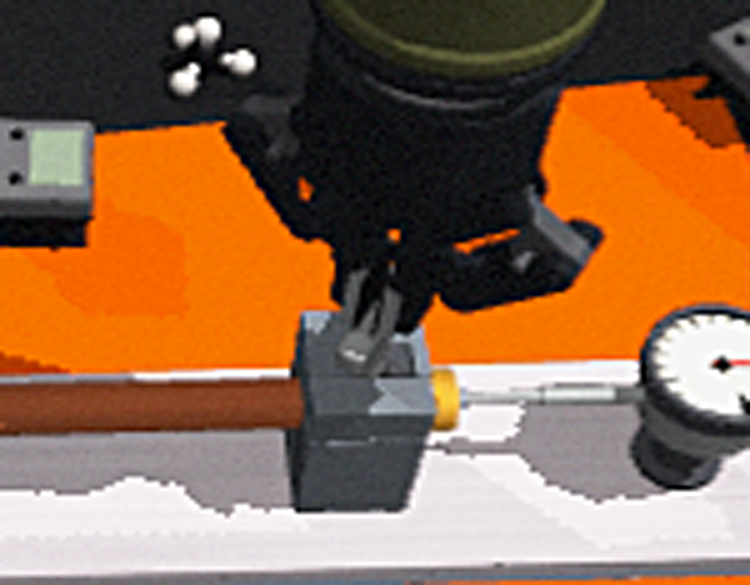

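The bar turned with the jaws, with torque 0.42 Nm as expected, so step 1 is met. 8 viewed. Next: to-and-fro twisting with a slow lift.

drive_tool(
  plan=[
    {"x": 0, "y": 0, "z": -0.2, "rx": 0, "ry": 0, "rz": -0.12},
    {"x": 0, "y": 0, "z": -0.3, "rx": 0, "ry": 0, "rz": -0.24},
    {"x": 0, "y": 0, "z": -0.4, "rx": 0, "ry": 0, "rz": -0.36},
    {"x": 0, "y": 0, "z": -0.42, "rx": 0, "ry": 0, "rz": -0.48},
    {"x": 0, "y": 0, "z": -0.44, "rx": 0, "ry": 0, "rz": -0.6},
    {"x": 0, "y": 0, "z": -0.46, "rx": 0, "ry": 0, "rz": -0.72},
    {"x": 0, "y": 0, "z": -0.48, "rx": 0, "ry": 0, "rz": -0.84},
    {"x": 0, "y": 0, "z": -0.5, "rx": 0, "ry": 0, "rz": -0.96},
    {"x": 0, "y": 0, "z": -0.52, "rx": 0, "ry": 0, "rz": -1.08},
    {"x": 0, "y": 0, "z": -0.54, "rx": 0, "ry": 0, "rz": -1.2},
  ],
)

```text
time_s: 4.67
tool_pos: [0.6173, 0.0979, 0.1484]
tool_rot: [3.138, -0.003, -2.636]
wrist_force: [1.1, 4.9, -14.0]
gripper_width: 0.0055
```

drive_tool(
  plan=[
    {"x": 0, "y": 0, "z": -0.1, "rx": 0, "ry": 0, "rz": 0.12},
    {"x": 0, "y": 0, "z": -0.13, "rx": 0, "ry": 0, "rz": 0.24},
    {"x": 0, "y": 0, "z": -0.15, "rx": 0, "ry": 0, "rz": 0.36},
    {"x": 0, "y": 0, "z": -0.17, "rx": 0, "ry": 0, "rz": 0.48},
    {"x": 0, "y": 0, "z": -0.19, "rx": 0, "ry": 0, "rz": 0.6},
    {"x": 0, "y": 0, "z": -0.22, "rx": 0, "ry": 0, "rz": 0.72},
    {"x": 0, "y": 0, "z": -0.24, "rx": 0, "ry": 0, "rz": 0.84},
    {"x": 0, "y": 0, "z": -0.26, "rx": 0, "ry": 0, "rz": 0.96},
    {"x": 0, "y": 0, "z": -0.28, "rx": 0, "ry": 0, "rz": 1.08},
    {"x": 0, "y": 0, "z": -0.3, "rx": 0, "ry": 0, "rz": 1.2},
    {"x": 0, "y": 0, "z": -0.32, "rx": 0, "ry": 0, "rz": 1.08},
    {"x": 0, "y": 0, "z": -0.34, "rx": 0, "ry": 0, "rz": 0.96},
    {"x": 0, "y": 0, "z": -0.36, "rx": 0, "ry": 0, "rz": 0.84},
    {"x": 0, "y": 0, "z": -0.38, "rx": 0, "ry": 0, "rz": 0.72},
    {"x": 0, "y": 0, "z": -0.4, "rx": 0, "ry": 0, "rz": 0.6},
    {"x": 0, "y": 0, "z": -0.42, "rx": 0, "ry": 0, "rz": 0.48},
    {"x": 0, "y": 0, "z": -0.44, "rx": 0, "ry": 0, "rz": 0.36},
    {"x": 0, "y": 0, "z": -0.46, "rx": 0, "ry": 0, "rz": 0.24},
    {"x": 0, "y": 0, "z": -0.48, "rx": 0, "ry": 0, "rz": 0.12},
    {"x": 0, "y": 0, "z": -0.5, "rx": 0, "ry": 0, "rz": 0},
  ],
)

```text
time_s: 6.33
tool_pos: [0.6166, 0.0976, 0.1519]
tool_rot: [3.137, -0.005, -2.636]
wrist_force: [2.5, 4.9, -24.2]
gripper_width: 0.0049
```

drive_tool(
  plan=[
    {"x": 0, "y": 0, "z": 0, "rx": 0, "ry": 0, "rz": 0.12},
    {"x": 0, "y": 0, "z": -0.02, "rx": 0, "ry": 0, "rz": 0.24},
    {"x": 0, "y": 0, "z": -0.04, "rx": 0, "ry": 0, "rz": 0.36},
    {"x": 0, "y": 0, "z": -0.06, "rx": 0, "ry": 0, "rz": 0.48},
    {"x": 0, "y": 0, "z": -0.08, "rx": 0, "ry": 0, "rz": 0.6},
    {"x": 0, "y": 0, "z": -0.1, "rx": 0, "ry": 0, "rz": 0.72},
    {"x": 0, "y": 0, "z": -0.12, "rx": 0, "ry": 0, "rz": 0.84},
    {"x": 0, "y": 0, "z": -0.14, "rx": 0, "ry": 0, "rz": 0.96},
    {"x": 0, "y": 0, "z": -0.16, "rx": 0, "ry": 0, "rz": 1.08},
    {"x": 0, "y": 0, "z": -0.18, "rx": 0, "ry": 0, "rz": 1.2},
    {"x": 0, "y": 0, "z": -0.2, "rx": 0, "ry": 0, "rz": 1.08},
    {"x": 0, "y": 0, "z": -0.22, "rx": 0, "ry": 0, "rz": 0.96},
    {"x": 0, "y": 0, "z": -0.24, "rx": 0, "ry": 0, "rz": 0.84},
    {"x": 0, "y": 0, "z": -0.26, "rx": 0, "ry": 0, "rz": 0.72},
    {"x": 0, "y": 0, "z": -0.28, "rx": 0, "ry": 0, "rz": 0.6},
    {"x": 0, "y": 0, "z": -0.3, "rx": 0, "ry": 0, "rz": 0.48},
    {"x": 0, "y": 0, "z": -0.32, "rx": 0, "ry": 0, "rz": 0.36},
    {"x": 0, "y": 0, "z": -0.34, "rx": 0, "ry": 0, "rz": 0.24},
    {"x": 0, "y": 0, "z": -0.36, "rx": 0, "ry": 0, "rz": 0.12},
    {"x": 0, "y": 0, "z": -0.38, "rx": 0, "ry": 0, "rz": 0},
  ],
)

```text
time_s: 8.0
tool_pos: [0.6162, 0.097, 0.1551]
tool_rot: [3.137, -0.006, -2.636]
wrist_force: [2.0, 5.2, -26.8]
gripper_width: 0.0055
```

drive_tool(
  plan=[
    {"x": 0, "y": 0, "z": 0, "rx": 0, "ry": 0, "rz": 0.12},
    {"x": 0, "y": 0, "z": -0.02, "rx": 0, "ry": 0, "rz": 0.24},
    {"x": 0, "y": 0, "z": -0.04, "rx": 0, "ry": 0, "rz": 0.36},
    {"x": 0, "y": 0, "z": -0.06, "rx": 0, "ry": 0, "rz": 0.48},
    {"x": 0, "y": 0, "z": -0.08, "rx": 0, "ry": 0, "rz": 0.6},
    {"x": 0, "y": 0, "z": -0.1, "rx": 0, "ry": 0, "rz": 0.72},
    {"x": 0, "y": 0, "z": -0.12, "rx": 0, "ry": 0, "rz": 0.84},
    {"x": 0, "y": 0, "z": -0.14, "rx": 0, "ry": 0, "rz": 0.96},
    {"x": 0, "y": 0, "z": -0.16, "rx": 0, "ry": 0, "rz": 1.08},
    {"x": 0, "y": 0, "z": -0.18, "rx": 0, "ry": 0, "rz": 1.2},
    {"x": 0, "y": 0, "z": -0.2, "rx": 0, "ry": 0, "rz": 1.08},
    {"x": 0, "y": 0, "z": -0.22, "rx": 0, "ry": 0, "rz": 0.96},
    {"x": 0, "y": 0, "z": -0.24, "rx": 0, "ry": 0, "rz": 0.84},
    {"x": 0, "y": 0, "z": -0.26, "rx": 0, "ry": 0, "rz": 0.72},
    {"x": 0, "y": 0, "z": -0.28, "rx": 0, "ry": 0, "rz": 0.6},
    {"x": 0, "y": 0, "z": -0.3, "rx": 0, "ry": 0, "rz": 0.48},
    {"x": 0, "y": 0, "z": -0.32, "rx": 0, "ry": 0, "rz": 0.36},
    {"x": 0, "y": 0, "z": -0.34, "rx": 0, "ry": 0, "rz": 0.24},
    {"x": 0, "y": 0, "z": -0.36, "rx": 0, "ry": 0, "rz": 0.12},
    {"x": 0, "y": 0, "z": -0.38, "rx": 0, "ry": 0, "rz": 0},
  ],
)

```text
time_s: 9.67
tool_pos: [0.6164, 0.0966, 0.159]
tool_rot: [3.138, -0.006, -2.636]
wrist_force: [1.3, 3.9, -24.8]
gripper_width: 0.0055
```

```bash
python3 - <<'E'
from h import *
s=state();print(s['time_s'],s['gripper_width'],s['wrist_force'],s['ft_torque'],s['tool_pos'],s['q'])
sc=get_image('scene')
a=cv2.resize(sc[170:300,318:468],None,fx=5,fy=4.5,interpolation=cv2.INTER_CUBIC);cv2.imwrite('pics/g3.png',a[:,:,::-1])
E
```

```text
9.6667 0.005492680634810017 [  1.34535566   3.91307627 -24.84953236] [ 0.72680003 -0.64519088 -0.18718586] [0.61635075 0.09660748 0.15899932] [-0.01455363  0.57159868 -0.29543978  1.59111574  0.18437014  1.01376599
  1.71155119]
```

View pics/g3.png

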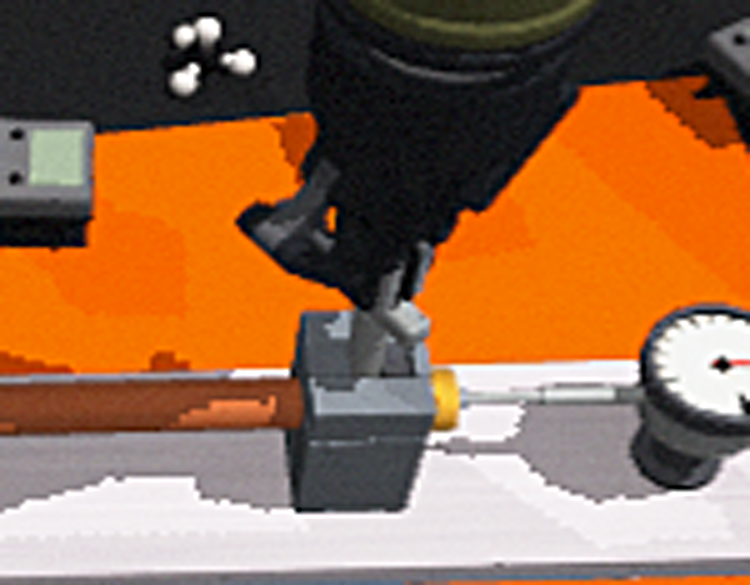

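The pin is rising: the shank shows at crop (370,350), so it's about half out. 9 viewed. I'll continue.

drive_tool(
  plan=[
    {"x": 0, "y": 0, "z": 0, "rx": 0, "ry": 0, "rz": 0.12},
    {"x": 0, "y": 0, "z": -0.02, "rx": 0, "ry": 0, "rz": 0.24},
    {"x": 0, "y": 0, "z": -0.04, "rx": 0, "ry": 0, "rz": 0.36},
    {"x": 0, "y": 0, "z": -0.06, "rx": 0, "ry": 0, "rz": 0.48},
    {"x": 0, "y": 0, "z": -0.08, "rx": 0, "ry": 0, "rz": 0.6},
    {"x": 0, "y": 0, "z": -0.1, "rx": 0, "ry": 0, "rz": 0.72},
    {"x": 0, "y": 0, "z": -0.12, "rx": 0, "ry": 0, "rz": 0.84},
    {"x": 0, "y": 0, "z": -0.14, "rx": 0, "ry": 0, "rz": 0.96},
    {"x": 0, "y": 0, "z": -0.16, "rx": 0, "ry": 0, "rz": 1.08},
    {"x": 0, "y": 0, "z": -0.18, "rx": 0, "ry": 0, "rz": 1.2},
    {"x": 0, "y": 0, "z": -0.2, "rx": 0, "ry": 0, "rz": 1.08},
    {"x": 0, "y": 0, "z": -0.22, "rx": 0, "ry": 0, "rz": 0.96},
    {"x": 0, "y": 0, "z": -0.24, "rx": 0, "ry": 0, "rz": 0.84},
    {"x": 0, "y": 0, "z": -0.26, "rx": 0, "ry": 0, "rz": 0.72},
    {"x": 0, "y": 0, "z": -0.28, "rx": 0, "ry": 0, "rz": 0.6},
    {"x": 0, "y": 0, "z": -0.3, "rx": 0, "ry": 0, "rz": 0.48},
    {"x": 0, "y": 0, "z": -0.32, "rx": 0, "ry": 0, "rz": 0.36},
    {"x": 0, "y": 0, "z": -0.34, "rx": 0, "ry": 0, "rz": 0.24},
    {"x": 0, "y": 0, "z": -0.36, "rx": 0, "ry": 0, "rz": 0.12},
    {"x": 0, "y": 0, "z": -0.38, "rx": 0, "ry": 0, "rz": 0},
  ],
)

```text
time_s: 11.38
tool_pos: [0.6193, 0.0967, 0.1681]
tool_rot: [-3.141, 0.002, -2.64]
wrist_force: [-0.2, 0.7, -1.0]
gripper_width: 0.0053
```

drive_tool(
  plan=[
    {"x": 0, "y": 0, "z": 0, "rx": 0, "ry": 0, "rz": 0.12},
    {"x": 0, "y": 0, "z": -0.02, "rx": 0, "ry": 0, "rz": 0.24},
    {"x": 0, "y": 0, "z": -0.04, "rx": 0, "ry": 0, "rz": 0.36},
    {"x": 0, "y": 0, "z": -0.06, "rx": 0, "ry": 0, "rz": 0.48},
    {"x": 0, "y": 0, "z": -0.08, "rx": 0, "ry": 0, "rz": 0.6},
    {"x": 0, "y": 0, "z": -0.1, "rx": 0, "ry": 0, "rz": 0.72},
    {"x": 0, "y": 0, "z": -0.12, "rx": 0, "ry": 0, "rz": 0.84},
    {"x": 0, "y": 0, "z": -0.14, "rx": 0, "ry": 0, "rz": 0.96},
    {"x": 0, "y": 0, "z": -0.16, "rx": 0, "ry": 0, "rz": 1.08},
    {"x": 0, "y": 0, "z": -0.18, "rx": 0, "ry": 0, "rz": 1.2},
    {"x": 0, "y": 0, "z": -0.2, "rx": 0, "ry": 0, "rz": 1.08},
    {"x": 0, "y": 0, "z": -0.22, "rx": 0, "ry": 0, "rz": 0.96},
    {"x": 0, "y": 0, "z": -0.24, "rx": 0, "ry": 0, "rz": 0.84},
    {"x": 0, "y": 0, "z": -0.26, "rx": 0, "ry": 0, "rz": 0.72},
    {"x": 0, "y": 0, "z": -0.28, "rx": 0, "ry": 0, "rz": 0.6},
    {"x": 0, "y": 0, "z": -0.3, "rx": 0, "ry": 0, "rz": 0.48},
    {"x": 0, "y": 0, "z": -0.32, "rx": 0, "ry": 0, "rz": 0.36},
    {"x": 0, "y": 0, "z": -0.34, "rx": 0, "ry": 0, "rz": 0.24},
    {"x": 0, "y": 0, "z": -0.36, "rx": 0, "ry": 0, "rz": 0.12},
    {"x": 0, "y": 0, "z": -0.38, "rx": 0, "ry": 0, "rz": 0},
  ],
)

```text
time_s: 13.05
tool_pos: [0.6194, 0.0963, 0.1718]
tool_rot: [-3.141, 0.002, -2.64]
wrist_force: [0.1, -0.1, -0.8]
gripper_width: 0.0054
```

drive_tool(
  plan=[
    {"x": 0, "y": 0, "z": 0, "rx": 0, "ry": 0, "rz": 0.12},
    {"x": 0, "y": 0, "z": -0.02, "rx": 0, "ry": 0, "rz": 0.24},
    {"x": 0, "y": 0, "z": -0.04, "rx": 0, "ry": 0, "rz": 0.36},
    {"x": 0, "y": 0, "z": -0.06, "rx": 0, "ry": 0, "rz": 0.48},
    {"x": 0, "y": 0, "z": -0.08, "rx": 0, "ry": 0, "rz": 0.6},
    {"x": 0, "y": 0, "z": -0.1, "rx": 0, "ry": 0, "rz": 0.72},
    {"x": 0, "y": 0, "z": -0.12, "rx": 0, "ry": 0, "rz": 0.84},
    {"x": 0, "y": 0, "z": -0.14, "rx": 0, "ry": 0, "rz": 0.96},
    {"x": 0, "y": 0, "z": -0.16, "rx": 0, "ry": 0, "rz": 1.08},
    {"x": 0, "y": 0, "z": -0.18, "rx": 0, "ry": 0, "rz": 1.2},
    {"x": 0, "y": 0, "z": -0.2, "rx": 0, "ry": 0, "rz": 1.08},
    {"x": 0, "y": 0, "z": -0.22, "rx": 0, "ry": 0, "rz": 0.96},
    {"x": 0, "y": 0, "z": -0.24, "rx": 0, "ry": 0, "rz": 0.84},
    {"x": 0, "y": 0, "z": -0.26, "rx": 0, "ry": 0, "rz": 0.72},
    {"x": 0, "y": 0, "z": -0.28, "rx": 0, "ry": 0, "rz": 0.6},
    {"x": 0, "y": 0, "z": -0.3, "rx": 0, "ry": 0, "rz": 0.48},
    {"x": 0, "y": 0, "z": -0.32, "rx": 0, "ry": 0, "rz": 0.36},
    {"x": 0, "y": 0, "z": -0.34, "rx": 0, "ry": 0, "rz": 0.24},
    {"x": 0, "y": 0, "z": -0.36, "rx": 0, "ry": 0, "rz": 0.12},
    {"x": 0, "y": 0, "z": -0.38, "rx": 0, "ry": 0, "rz": 0},
  ],
)

```text
time_s: 14.72
tool_pos: [0.6194, 0.0962, 0.1756]
tool_rot: [-3.141, 0.002, -2.64]
wrist_force: [0.0, 0.3, -1.0]
gripper_width: 0.0051
```

Wrist force is back to about -1 N, so the pin is free and held. I'll lift it and carry it to the tray.

```bash
python3 -c "
from h import *
print(rel(.404,-.320,.235,3.066),rel(.404,-.320,.15,3.066))"
```

```text
{'x': 38.895, 'y': -26.141, 'z': -5.979, 'rx': -0.001, 'ry': 0.002, 'rz': 0.577} {'x': 38.908, 'y': -26.132, 'z': 2.521, 'rx': -0.001, 'ry': 0.002, 'rz': 0.577}
```

drive_tool(
  plan=[
    {"x": 0, "y": 0, "z": -3, "rx": 0, "ry": 0, "rz": 0},
    {"x": 0, "y": 0, "z": -6, "rx": 0, "ry": 0, "rz": 0},
    {"x": 38.9, "y": -26.14, "z": -6, "rx": 0, "ry": 0, "rz": 0.577},
    {"x": 38.9, "y": -26.14, "z": -6, "rx": 0, "ry": 0, "rz": 0.577},
    {"x": 38.9, "y": -26.14, "z": -6, "rx": 0, "ry": 0, "rz": 0.577},
    {"x": 38.9, "y": -26.14, "z": -6, "rx": 0, "ry": 0, "rz": 0.577},
    {"x": 38.9, "y": -26.14, "z": -6, "rx": 0, "ry": 0, "rz": 0.577},
    {"x": 38.9, "y": -26.14, "z": -6, "rx": 0, "ry": 0, "rz": 0.577},
    {"x": 38.9, "y": -26.14, "z": -6, "rx": 0, "ry": 0, "rz": 0.577},
    {"x": 38.9, "y": -26.14, "z": -6, "rx": 0, "ry": 0, "rz": 0.577},
    {"x": 38.9, "y": -26.14, "z": -6, "rx": 0, "ry": 0, "rz": 0.577},
    {"x": 38.9, "y": -26.14, "z": -6, "rx": 0, "ry": 0, "rz": 0.577},
    {"x": 38.9, "y": -26.14, "z": -6, "rx": 0, "ry": 0, "rz": 0.577},
    {"x": 38.9, "y": -26.14, "z": -6, "rx": 0, "ry": 0, "rz": 0.577},
    {"x": 38.9, "y": -26.14, "z": -6, "rx": 0, "ry": 0, "rz": 0.577},
    {"x": 38.9, "y": -26.14, "z": -6, "rx": 0, "ry": 0, "rz": 0.577},
  ],
)

```text
time_s: 16.05
tool_pos: [0.4024, -0.3198, 0.2352]
tool_rot: [-3.141, 0.001, 3.06]
wrist_force: [0.2, -0.3, -1.1]
gripper_width: 0.0049
```

```bash
python3 - <<'E'
from h import *
s=state();print(s['tool_pos'],s['tool_rot'],s['wrist_force'],s['gripper_width'])
sc=get_image('scene');t=get_image('top')
a=cv2.resize(sc[100:260,80:280],None,fx=2.5,fy=2.5,interpolation=cv2.INTER_CUBIC)
b=cv2.resize(t[150:310,370:500],None,fx=2.5,fy=2.5,interpolation=cv2.INTER_CUBIC);a=np.hstack([a,b[:,:290]])
cv2.imwrite('pics/g4.png',a[:,:,::-1])
E
```

```text
[ 0.40241287 -0.31982731  0.2351978 ] [-3.14109068e+00  1.43611199e-03  3.05968537e+00] [ 0.2092005  -0.2604469  -1.05323241] 0.004911991965292294
```

View pics/g4.png

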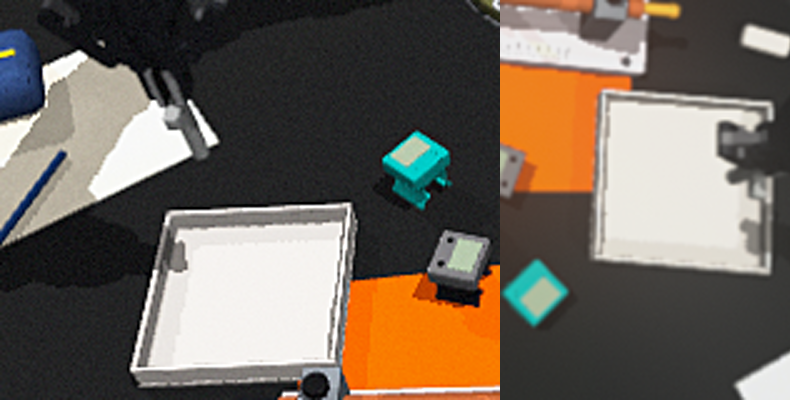

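The pin hangs upright in the jaws at crop (190,130), and the tray is seen in both views. 10 viewed. I'll check the tray centre from the rim corners.

```bash
python3 - <<'E'
from h import *
np.set_printoptions(precision=4,suppress=True)
a=np.array([(167,210),(355,205),(135,384),(332,380)])/2.5+[80,100]
b=(np.array([(598,90),(773,101),(592,258),(770,272)])-[500,0])/2.5+[370,150]
for n,p in(('scene',a),('top',b)):
    P=cast(n,p,.028);print(n,P.mean(0),P[:,:2].tolist())
print(rel(.404,-.320,.15,3.066))
E
```

```text
scene [ 0.4294 -0.3211  0.028 ] [[0.3289655207169374, -0.4009578126701996], [0.34645073410763183, -0.228409580314168], [0.5125234635659011, -0.40873948567763035], [0.5297162607745141, -0.2464667306923935]]
top [ 0.4191 -0.3219  0.028 ] [[0.5088715515634318, -0.24130402468799167], [0.49817327993078175, -0.4157672566793102], [0.3409482350689358, -0.22911223715933735], [0.32831882209664354, -0.401303381222485]]
{'x': -0.053, 'y': -0.191, 'z': 8.495, 'rx': 0.0, 'ry': 0.001, 'rz': -0.002}
```

drive_tool(
  plan=[
    {"x": -0.75, "y": 0, "z": 4, "rx": 0, "ry": 0.1, "rz": 0},
    {"x": -0.75, "y": 0, "z": 8, "rx": 0, "ry": 0.2, "rz": 0},
    {"x": -0.75, "y": 0, "z": 11, "rx": 0, "ry": 0.3, "rz": 0},
    {"x": -0.75, "y": 0, "z": 13, "rx": 0, "ry": 0.35, "rz": 0},
    {"x": -0.75, "y": 0, "z": 15, "rx": 0, "ry": 0.35, "rz": 0},
    {"x": -0.75, "y": 0, "z": 16, "rx": 0, "ry": 0.35, "rz": 0},
    {"x": -0.75, "y": 0, "z": 16.5, "rx": 0, "ry": 0.35, "rz": 0},
    {"x": -0.75, "y": 0, "z": 16.8, "rx": 0, "ry": 0.35, "rz": 0},
    {"x": -0.75, "y": 0, "z": 16.8, "rx": 0, "ry": 0.35, "rz": 0},
  ],
)

```text
time_s: 16.9
tool_pos: [0.4102, -0.3199, 0.0671]
tool_rot: [-3.141, -0.349, 3.063]
wrist_force: [-0.5, -0.2, -0.6]
gripper_width: 0.0052
```

drive_tool(
  plan=[
    {"x": 0, "y": 0, "z": 0, "rx": 0, "ry": 0, "rz": 0},
    {"x": 0, "y": 0, "z": 0, "rx": 0, "ry": 0, "rz": 0},
    {"x": 0, "y": 0, "z": 0, "rx": 0, "ry": 0, "rz": 0},
    {"x": 0, "y": 0, "z": 0, "rx": 0, "ry": 0, "rz": 0},
    {"x": 0, "y": 0, "z": 0, "rx": 0, "ry": 0, "rz": 0},
    {"x": 0, "y": 0, "z": -4, "rx": 0, "ry": 0, "rz": 0},
    {"x": 0, "y": 0, "z": -8, "rx": 0, "ry": 0, "rz": 0},
    {"x": 0, "y": 0, "z": -12, "rx": 0, "ry": -0.1, "rz": 0},
    {"x": 0, "y": 0, "z": -15, "rx": 0, "ry": -0.2, "rz": 0},
    {"x": 0, "y": 0, "z": -15, "rx": 0, "ry": -0.35, "rz": 0},
    {"x": 0, "y": 0, "z": -15, "rx": 0, "ry": -0.35, "rz": 0},
  ],
  claw=90,
)

```text
time_s: 17.82
tool_pos: [0.4598, -0.3254, 0.2104]
tool_rot: [-3.137, 0.009, 3.061]
wrist_force: [-1.5, 0.7, -0.7]
gripper_width: 0.077
```

```bash
python3 - <<'E'
from h import *
np.set_printoptions(precision=4,suppress=True)
s=state();print(s['tool_pos'],s['tool_rot'],s['wrist_force'],s['gripper_width'])
sc=get_image('scene');t=get_image('top')
a=cv2.resize(sc[100:260,80:280],None,fx=2.5,fy=2.5,interpolation=cv2.INTER_CUBIC)
b=cv2.resize(t[150:310,370:500],None,fx=2.5,fy=2.5,interpolation=cv2.INTER_CUBIC);a=np.hstack([a,b[:,:290]])
cv2.imwrite('pics/g5.png',a[:,:,::-1])
for r in sensors(t): print(r['ro'],r['a'],r['sz'])
P=(.4286,-.1357)
ps=-20.5
print('s1 hover',rel(*P,.15,np.radians(90+ps)),'grasp z',(s['tool_pos'][2]-.034)*100)
E
```

```text
[ 0.4598 -0.3254  0.2104] [-3.1375  0.0095  3.0607] [-1.5161  0.7236 -0.6838] 0.07696277305430235
[0.4564 0.0053] 8.61564826965332 [22.1 31.8]
[0.4407 0.159 ] 83.9909896850586 [31.3 22.1]
[0.4309 0.3381] 66.25050354003906 [33.1 23. ]
[ 0.4309 -0.1296] 20.772254943847656 [22.8 33.3]
s1 hover {'x': 4.594, 'y': 18.579, 'z': 5.848, 'rx': -0.002, 'ry': 0.0, 'rz': -1.293} grasp z 17.644699531396448
```

View pics/g5.png

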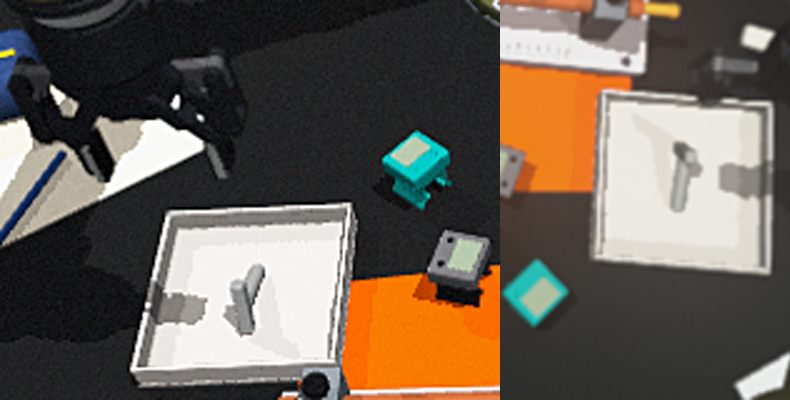

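The pin lies near the tray's centre (top crop 682,178), away from the walls. The sensors are unmoved. 11 viewed. Next, sensor 1.

drive_tool(
  plan=[
    {"x": 4.6, "y": 18.6, "z": 0, "rx": 0, "ry": 0, "rz": -0.12},
    {"x": 4.6, "y": 18.6, "z": 0, "rx": 0, "ry": 0, "rz": -0.24},
    {"x": 4.6, "y": 18.6, "z": 0, "rx": 0, "ry": 0, "rz": -0.36},
    {"x": 4.6, "y": 18.6, "z": 0, "rx": 0, "ry": 0, "rz": -0.48},
    {"x": 4.6, "y": 18.6, "z": 0, "rx": 0, "ry": 0, "rz": -0.6},
    {"x": 4.6, "y": 18.6, "z": 0, "rx": 0, "ry": 0, "rz": -0.72},
    {"x": 4.6, "y": 18.6, "z": 0, "rx": 0, "ry": 0, "rz": -0.84},
    {"x": 4.6, "y": 18.6, "z": 2, "rx": 0, "ry": 0, "rz": -0.96},
    {"x": 4.6, "y": 18.6, "z": 4, "rx": 0, "ry": 0, "rz": -1.08},
    {"x": 4.6, "y": 18.6, "z": 6, "rx": 0, "ry": 0, "rz": -1.2},
    {"x": 4.6, "y": 18.6, "z": 8, "rx": 0, "ry": 0, "rz": -1.293},
    {"x": 4.6, "y": 18.6, "z": 8, "rx": 0, "ry": 0, "rz": -1.293},
    {"x": 4.6, "y": 18.6, "z": 8, "rx": 0, "ry": 0, "rz": -1.293},
  ],
  claw=100,
  squeeze=60,
)

```text
time_s: 19.0
tool_pos: [0.4297, -0.1344, 0.1265]
tool_rot: [3.138, 0.0, -1.929]
wrist_force: [0.1, 0.3, -0.2]
gripper_width: 0.0853
```

```bash
python3 -c "
from h import *
print(state()['tool_pos'],state()['q'][6]);print(rel(.4286,-.1357,.038,np.radians(69.4)))"
```

```text
[ 0.42968243 -0.13439563  0.12650526] 2.794833647376287
{'x': 0.161, 'y': 0.022, 'z': 8.851, 'rx': 0.004, 'ry': 0.0, 'rz': 0.002}
```

The jaws took the other half turn and joint 7 is near its limit. I'll turn back half a turn in place.

drive_tool(
  plan=[
    {"x": 0, "y": 0, "z": 0, "rx": 0, "ry": 0, "rz": 1.57},
    {"x": 0, "y": 0, "z": 0, "rx": 0, "ry": 0, "rz": 1.57},
    {"x": 0, "y": 0, "z": 0, "rx": 0, "ry": 0, "rz": 1.57},
    {"x": 0, "y": 0, "z": 0, "rx": 0, "ry": 0, "rz": 1.57},
    {"x": 0, "y": 0, "z": 0, "rx": 0, "ry": 0, "rz": 1.57},
    {"x": 0, "y": 0, "z": 0, "rx": 0, "ry": 0, "rz": 1.57},
    {"x": 0, "y": 0, "z": 0, "rx": 0, "ry": 0, "rz": 1.57},
    {"x": 0, "y": 0, "z": 0, "rx": 0, "ry": 0, "rz": 1.57},
    {"x": 0, "y": 0, "z": 0, "rx": 0, "ry": 0, "rz": 1.57},
    {"x": 0, "y": 0, "z": 0, "rx": 0, "ry": 0, "rz": 1.57},
    {"x": 0, "y": 0, "z": 0, "rx": 0, "ry": 0, "rz": 1.57},
    {"x": 0, "y": 0, "z": 0, "rx": 0, "ry": 0, "rz": 1.57},
    {"x": 0, "y": 0, "z": 0, "rx": 0, "ry": 0, "rz": 1.57},
  ],
)

```text
time_s: 20.08
tool_pos: [0.4312, -0.1345, 0.1288]
tool_rot: [3.141, 0.002, 2.777]
wrist_force: [-0.8, 1.6, 0.0]
gripper_width: 0.0852
```

drive_tool(
  plan=[
    {"x": 0, "y": 0, "z": 0, "rx": 0, "ry": 0, "rz": 1.57},
    {"x": 0, "y": 0, "z": 0, "rx": 0, "ry": 0, "rz": 1.57},
    {"x": 0, "y": 0, "z": 0, "rx": 0, "ry": 0, "rz": 1.57},
    {"x": 0, "y": 0, "z": 0, "rx": 0, "ry": 0, "rz": 1.57},
    {"x": 0, "y": 0, "z": 0, "rx": 0, "ry": 0, "rz": 1.57},
    {"x": 0, "y": 0, "z": 0, "rx": 0, "ry": 0, "rz": 1.57},
    {"x": 0, "y": 0, "z": 0, "rx": 0, "ry": 0, "rz": 1.57},
    {"x": 0, "y": 0, "z": 0, "rx": 0, "ry": 0, "rz": 1.57},
    {"x": 0, "y": 0, "z": 0, "rx": 0, "ry": 0, "rz": 1.57},
    {"x": 0, "y": 0, "z": 0, "rx": 0, "ry": 0, "rz": 1.57},
    {"x": 0, "y": 0, "z": 0, "rx": 0, "ry": 0, "rz": 1.57},
    {"x": 0, "y": 0, "z": 0, "rx": 0, "ry": 0, "rz": 1.57},
    {"x": 0, "y": 0, "z": 0, "rx": 0, "ry": 0, "rz": 1.57},
  ],
)

```text
time_s: 21.17
tool_pos: [0.4313, -0.1342, 0.1287]
tool_rot: [3.14, -0.002, 1.208]
wrist_force: [0.2, 0.5, 0.2]
gripper_width: 0.0853
```

```bash
python3 -c "
from h import *
print(state()['tool_pos'],state()['q'][6],state()['tool_rot']);print(rel(.4286,-.1357,.038,np.radians(69.4)))"
```

```text
[ 0.43133333 -0.13419077  0.12867078] 0.20938340674782374 [ 3.13985601e+00 -1.84278924e-03  1.20795829e+00]
{'x': -0.255, 'y': -0.218, 'z': 9.066, 'rx': 0.002, 'ry': -0.002, 'rz': -0.003}
```

drive_tool(
  plan=[
    {"x": -0.25, "y": -0.22, "z": 2, "rx": 0, "ry": 0, "rz": 0},
    {"x": -0.25, "y": -0.22, "z": 4, "rx": 0, "ry": 0, "rz": 0},
    {"x": -0.25, "y": -0.22, "z": 6, "rx": 0, "ry": 0, "rz": 0},
    {"x": -0.25, "y": -0.22, "z": 7.5, "rx": 0, "ry": 0, "rz": 0},
    {"x": -0.25, "y": -0.22, "z": 9.0, "rx": 0, "ry": 0, "rz": 0},
    {"x": -0.25, "y": -0.22, "z": 9.0, "rx": 0, "ry": 0, "rz": 0},
    {"x": -0.25, "y": -0.22, "z": 9.0, "rx": 0, "ry": 0, "rz": 0},
  ],
)

```text
time_s: 21.75
tool_pos: [0.4277, -0.1361, 0.0378]
tool_rot: [-3.141, -0.001, 1.215]
wrist_force: [0.4, 0.1, 0.7]
gripper_width: 0.0853
```

drive_tool(
  plan=[
    {"x": 0, "y": 0, "z": 0, "rx": 0, "ry": 0, "rz": 0},
    {"x": 0, "y": 0, "z": 0, "rx": 0, "ry": 0, "rz": 0},
    {"x": 0, "y": 0, "z": 0, "rx": 0, "ry": 0, "rz": 0},
    {"x": 0, "y": 0, "z": 0, "rx": 0, "ry": 0, "rz": 0},
    {"x": 0, "y": 0, "z": 0, "rx": 0, "ry": 0, "rz": 0},
    {"x": 0, "y": 0, "z": 0, "rx": 0, "ry": 0, "rz": 0},
    {"x": 0, "y": 0, "z": 0, "rx": 0, "ry": 0, "rz": 0},
    {"x": 0, "y": 0, "z": 0, "rx": 0, "ry": 0, "rz": 0},
  ],
  claw=20,
  squeeze=60,
)

```text
time_s: 22.42
tool_pos: [0.4279, -0.1366, 0.0386]
tool_rot: [3.139, -0.001, 1.217]
wrist_force: [-1.3, 1.1, 11.5]
gripper_width: 0.0445
```

drive_tool(
  plan=[
    {"x": 0, "y": 0, "z": -3, "rx": 0, "ry": 0, "rz": 0},
    {"x": 0, "y": 0, "z": -6, "rx": 0, "ry": 0, "rz": 0},
    {"x": 0, "y": 0, "z": -9, "rx": 0, "ry": 0, "rz": 0},
    {"x": 0, "y": 0, "z": -12, "rx": 0, "ry": 0, "rz": 0},
    {"x": 0, "y": 0, "z": -12, "rx": 0, "ry": 0, "rz": 0},
    {"x": 0, "y": 0, "z": -12, "rx": 0, "ry": 0, "rz": 0},
  ],
)

```text
time_s: 22.92
tool_pos: [0.4279, -0.1364, 0.1589]
tool_rot: [3.138, -0.001, 1.217]
wrist_force: [-0.4, 0.4, -1.5]
gripper_width: 0.0441
```

```bash
python3 - <<'E'
from h import *
s=state();print(s['tool_pos'],s['q'],s['tool_rot'],s['gripper_width'],s['wrist_force']);
print(rel(.5901,-.1811,.158,np.radians(84.2)))
print([np.round(r['ro'],4) for r in sensors()])
E
```

```text
[ 0.42792148 -0.136417    0.15890138] [-0.13952064  0.35349791  0.53436672  2.05139591 -0.25154061  0.79463874
  0.19115758] [ 3.13757869e+00 -1.27344443e-03  1.21724461e+00] 0.0441015592739171 [-0.35361762  0.42741797 -1.5055787 ]
{'x': 1.423, 'y': 16.761, 'z': 0.159, 'rx': 0.004, 'ry': -0.001, 'rz': -0.252}
[array([0.4564, 0.0051]), array([0.4407, 0.1589]), array([0.4307, 0.3379])]
```

drive_tool(
  plan=[
    {"x": 1.42, "y": 16.76, "z": 0.16, "rx": 0.004, "ry": 0, "rz": -0.252},
    {"x": 1.42, "y": 16.76, "z": 0.16, "rx": 0.004, "ry": 0, "rz": -0.252},
    {"x": 1.42, "y": 16.76, "z": 0.16, "rx": 0.004, "ry": 0, "rz": -0.252},
    {"x": 1.42, "y": 16.76, "z": 0.16, "rx": 0.004, "ry": 0, "rz": -0.252},
    {"x": 1.42, "y": 16.76, "z": 0.16, "rx": 0.004, "ry": 0, "rz": -0.252},
    {"x": 1.42, "y": 16.76, "z": 0.16, "rx": 0.004, "ry": 0, "rz": -0.252},
    {"x": 1.42, "y": 16.76, "z": 0.16, "rx": 0.004, "ry": 0, "rz": -0.252},
    {"x": 1.42, "y": 16.76, "z": 0.16, "rx": 0.004, "ry": 0, "rz": -0.252},
  ],
)

```text
time_s: 23.63
tool_pos: [0.5872, -0.1809, 0.1546]
tool_rot: [-3.135, -0.001, 1.468]
wrist_force: [-0.1, 0.1, -1.2]
gripper_width: 0.0447
```

```bash
python3 - <<'E'
from h import *
s=state();print(s['tool_pos'],s['tool_rot'],s['gripper_width'],s['wrist_force']);
print(rel(.5901,-.1811,.098,np.radians(84.2)))
sc=get_image('scene')
u,v=proj('scene',s['tool_pos'])[0].astype(int);print(u,v)
a=cv2.resize(sc[v-45:v+65,u-75:u+75],None,fx=5,fy=5,interpolation=cv2.INTER_CUBIC);cv2.imwrite('pics/s1.png',a[:,:,::-1])
E
```

```text
[ 0.58719334 -0.18091196  0.15462107] [-3.13474094e+00 -1.13092823e-03  1.46801377e+00] 0.04468005829036658 [-0.10385974  0.09180395 -1.24351085]
{'x': 0.005, 'y': 0.33, 'z': 5.66, 'rx': -0.007, 'ry': -0.001, 'rz': -0.002}
234 240
```

View pics/s1.png

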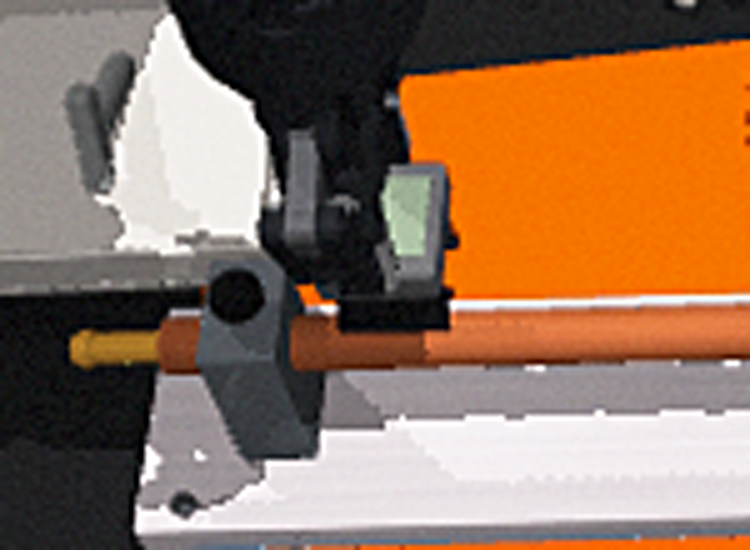

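The sensor hangs upright above the tube, readout up (crop 410,230), clear of the end post and thumbscrew. 12 viewed. I'll push it on.

drive_tool(
  plan=[
    {"x": 0, "y": 0.33, "z": 0, "rx": -0.007, "ry": 0, "rz": 0},
    {"x": 0, "y": 0.33, "z": 1, "rx": -0.007, "ry": 0, "rz": 0},
    {"x": 0, "y": 0.33, "z": 2, "rx": -0.007, "ry": 0, "rz": 0},
    {"x": 0, "y": 0.33, "z": 3, "rx": -0.007, "ry": 0, "rz": 0},
    {"x": 0, "y": 0.33, "z": 3.5, "rx": -0.007, "ry": 0, "rz": 0},
    {"x": 0, "y": 0.33, "z": 4, "rx": -0.007, "ry": 0, "rz": 0},
    {"x": 0, "y": 0.33, "z": 4.4, "rx": -0.007, "ry": 0, "rz": 0},
    {"x": 0, "y": 0.33, "z": 4.8, "rx": -0.007, "ry": 0, "rz": 0},
    {"x": 0, "y": 0.33, "z": 5.2, "rx": -0.007, "ry": 0, "rz": 0},
    {"x": 0, "y": 0.33, "z": 5.5, "rx": -0.007, "ry": 0, "rz": 0},
    {"x": 0, "y": 0.33, "z": 5.7, "rx": -0.007, "ry": 0, "rz": 0},
    {"x": 0, "y": 0.33, "z": 5.9, "rx": -0.007, "ry": 0, "rz": 0},
    {"x": 0, "y": 0.33, "z": 5.9, "rx": -0.007, "ry": 0, "rz": 0},
    {"x": 0, "y": 0.33, "z": 5.9, "rx": -0.007, "ry": 0, "rz": 0},
  ],
)

```text
time_s: 24.85
tool_pos: [0.59, -0.1814, 0.098]
tool_rot: [3.142, -0.002, 1.468]
wrist_force: [-10.3, 2.6, 17.8]
gripper_width: 0.0444
```

drive_tool(
  plan=[
    {"x": 0, "y": -0.1, "z": 0.1, "rx": 0, "ry": 0, "rz": 0},
    {"x": 0, "y": -0.1, "z": 0.2, "rx": 0, "ry": 0, "rz": 0},
    {"x": 0, "y": -0.1, "z": 0.3, "rx": 0, "ry": 0, "rz": 0},
    {"x": 0, "y": -0.1, "z": 0.3, "rx": 0, "ry": 0, "rz": 0},
  ],
)

```text
time_s: 25.18
tool_pos: [0.5901, -0.1814, 0.0978]
tool_rot: [3.138, -0.002, 1.469]
wrist_force: [-14.8, 4.7, 37.5]
gripper_width: 0.0445
```

drive_tool(
  plan=[
    {"x": 0, "y": 0, "z": -0.3, "rx": 0, "ry": 0, "rz": 0},
    {"x": 0, "y": 0, "z": -0.35, "rx": 0, "ry": 0, "rz": 0},
  ],
)

```text
time_s: 25.35
tool_pos: [0.5899, -0.1814, 0.0983]
tool_rot: [3.14, -0.001, 1.469]
wrist_force: [-6.6, 1.5, 8.5]
gripper_width: 0.044
```

drive_tool(
  plan=[
    {"x": 0, "y": 0, "z": 0, "rx": 0, "ry": 0, "rz": 0},
    {"x": 0, "y": 0, "z": 0, "rx": 0, "ry": 0, "rz": 0},
    {"x": 0, "y": 0, "z": 0, "rx": 0, "ry": 0, "rz": 0},
    {"x": 0, "y": 0, "z": 0, "rx": 0, "ry": 0, "rz": 0},
    {"x": 0, "y": 0, "z": 0, "rx": 0, "ry": 0, "rz": 0},
    {"x": 0, "y": 0, "z": -3, "rx": 0, "ry": 0, "rz": 0},
    {"x": 0, "y": 0, "z": -6, "rx": 0, "ry": 0, "rz": 0},
    {"x": 0, "y": 0, "z": -9, "rx": 0, "ry": 0, "rz": 0},
    {"x": 0, "y": 0, "z": -9, "rx": 0, "ry": 0, "rz": 0},
  ],
  claw=100,
)

```text
time_s: 26.1
tool_pos: [0.5935, -0.1831, 0.1931]
tool_rot: [3.129, 0.002, 1.468]
wrist_force: [0.3, -1.2, -0.3]
gripper_width: 0.0855
```

```bash
python3 - <<'E'
from h import *
np.set_printoptions(precision=4,suppress=True)
s=state();print(s['tool_pos'],s['tool_rot'],s['q'][6],s['wrist_force'])
for r in sensors(): print(r['ro'],r['a'],r['sz'])
print('s2 at 12cm',rel(.4553,-.0011,.12,np.radians(81.3)))
E
```

```text
[ 0.5935 -0.1831  0.1931] [3.1294 0.0016 1.4683] 0.40024535726537286 [ 0.2574 -1.1766 -0.2812]
[0.4309 0.3381] 66.29735565185547 [32.9 22.9]
s2 at 12cm {'x': 16.649, 'y': -15.578, 'z': 6.888, 'rx': 0.009, 'ry': 0.001, 'rz': 0.05}
```

drive_tool(
  plan=[
    {"x": 16.65, "y": -15.58, "z": 3, "rx": 0.009, "ry": 0, "rz": 0.05},
    {"x": 16.65, "y": -15.58, "z": 3, "rx": 0.009, "ry": 0, "rz": 0.05},
    {"x": 16.65, "y": -15.58, "z": 3, "rx": 0.009, "ry": 0, "rz": 0.05},
    {"x": 16.65, "y": -15.58, "z": 3, "rx": 0.009, "ry": 0, "rz": 0.05},
    {"x": 16.65, "y": -15.58, "z": 3, "rx": 0.009, "ry": 0, "rz": 0.05},
    {"x": 16.65, "y": -15.58, "z": 3, "rx": 0.009, "ry": 0, "rz": 0.05},
    {"x": 16.65, "y": -15.58, "z": 3, "rx": 0.009, "ry": 0, "rz": 0.05},
    {"x": 16.65, "y": -15.58, "z": 6.9, "rx": 0.009, "ry": 0, "rz": 0.05},
    {"x": 16.65, "y": -15.58, "z": 6.9, "rx": 0.009, "ry": 0, "rz": 0.05},
    {"x": 16.65, "y": -15.58, "z": 6.9, "rx": 0.009, "ry": 0, "rz": 0.05},
  ],
)

```text
time_s: 26.98
tool_pos: [0.4517, -0.0004, 0.1167]
tool_rot: [-3.131, 0.001, 1.418]
wrist_force: [0.2, -0.6, 0.4]
gripper_width: 0.0855
```

```bash
sed -i "s/def sensors(im=None,z=.047,/def sensors(im=None,n='top',z=.047,/; s/im=rect('top',z,x0/im=rect(n,z,x0/" h.py; python3 - <<'E'
from h import *
np.set_printoptions(precision=4,suppress=True)
s=state();print(s['tool_pos'],s['tool_rot'],s['q'][6],s['wrist_force'])
for n in('top','scene'):
  for r in sensors(n=n): print(n,r['ro'],r['a'],r['sz'])
for r in sensors(n='scene',z=.107,x0=.54,x1=.66,y0=-.26,y1=.1): print('clipped',r['ro'],r['a'],r['sz'])
print('s2 grasp',rel(.4553,-.0011,.038,np.radians(81.3)))
E
```

```text
[ 0.4517 -0.0004  0.1167] [-3.1313  0.0011  1.4179] 0.09606305501319937 [ 0.1572 -0.5739  0.4485]
top [0.4307 0.3379] 66.29735565185547 [33.1 23.2]
s2 grasp {'x': -0.024, 'y': 0.201, 'z': 8.07, 'rx': -0.005, 'ry': -0.0, 'rz': -0.001}
```

```bash
python3 - <<'E'
from h import *
im=get_image('scene');h=cv2.cvtColor(im,cv2.COLOR_RGB2HSV)
for P in[(.4308,.338,.047),(.5925,-.175,.107),(.4407,.159,.047),(.4564,.0052,.047)]:
    u,v=proj('scene',P)[0].round().astype(int);print(u,v,h[v-1:v+2,u-2:u+3:2].reshape(-1,3).tolist())
E
```

```text
476 179 [[46, 38, 173], [48, 35, 177], [49, 40, 172], [56, 35, 175], [50, 37, 171], [48, 39, 176], [48, 42, 181], [53, 34, 172], [53, 32, 174]]
242 256 [[51, 35, 192], [53, 35, 194], [51, 39, 194], [51, 38, 195], [52, 38, 195], [50, 39, 196], [48, 36, 197], [52, 38, 201], [53, 33, 194]]
398 191 [[51, 39, 195], [49, 40, 192], [53, 33, 195], [49, 38, 193], [50, 40, 197], [47, 38, 197], [54, 38, 195], [49, 38, 195], [50, 38, 195]]
329 205 [[49, 37, 192], [48, 32, 193], [48, 34, 193], [48, 39, 195], [51, 35, 192], [51, 37, 195], [51, 35, 199], [48, 38, 197], [47, 35, 194]]
```

```bash
sed -i "s/(H<50)/(H<62)/; s/(S>24)/(S>22)/" h.py; python3 - <<'E'
from h import *
np.set_printoptions(precision=4,suppress=True)
for r in sensors(n='scene'): print(r['ro'],r['a'],r['sz'])
for r in sensors(n='scene',z=.107,x0=.54,x1=.66,y0=-.26,y1=.1): print('clipped',r['ro'],r['a'],r['sz'])
E
```

```text
[ 0.549 -0.183] 90.0 [22. 24.]
[0.4556 0.0037] 7.815293788909912 [22.4 32.3]
[0.4398 0.1576] 83.9909896850586 [32.6 22.5]
[0.4296 0.3368] 67.61986541748047 [33.  22.9]
clipped [ 0.5915 -0.1752] 6.709836959838867 [22.4 32.6]
```

drive_tool(
  plan=[
    {"x": 0, "y": 0.2, "z": 2, "rx": -0.005, "ry": 0, "rz": 0},
    {"x": 0, "y": 0.2, "z": 4, "rx": -0.005, "ry": 0, "rz": 0},
    {"x": 0, "y": 0.2, "z": 6, "rx": -0.005, "ry": 0, "rz": 0},
    {"x": 0, "y": 0.2, "z": 7, "rx": -0.005, "ry": 0, "rz": 0},
    {"x": 0, "y": 0.2, "z": 8, "rx": -0.005, "ry": 0, "rz": 0},
    {"x": 0, "y": 0.2, "z": 8, "rx": -0.005, "ry": 0, "rz": 0},
  ],
)

```text
time_s: 27.78
tool_pos: [0.454, -0.0002, 0.0368]
tool_rot: [-3.139, -0.0, 1.419]
wrist_force: [-0.1, 0.6, -0.6]
gripper_width: 0.0854
```

drive_tool(
  plan=[
    {"x": 0, "y": 0, "z": 0, "rx": 0, "ry": 0, "rz": 0},
    {"x": 0, "y": 0, "z": 0, "rx": 0, "ry": 0, "rz": 0},
    {"x": 0, "y": 0, "z": 0, "rx": 0, "ry": 0, "rz": 0},
    {"x": 0, "y": 0, "z": 0, "rx": 0, "ry": 0, "rz": 0},
    {"x": 0, "y": 0, "z": 0, "rx": 0, "ry": 0, "rz": 0},
    {"x": 0, "y": 0, "z": 0, "rx": 0, "ry": 0, "rz": 0},
    {"x": 0, "y": 0, "z": 0, "rx": 0, "ry": 0, "rz": 0},
    {"x": 0, "y": 0, "z": 0, "rx": 0, "ry": 0, "rz": 0},
  ],
  claw=20,
)

```text
time_s: 28.45
tool_pos: [0.4555, -0.0001, 0.039]
tool_rot: [3.14, -0.001, 1.419]
wrist_force: [-1.3, -0.4, 8.3]
gripper_width: 0.0439
```

drive_tool(
  plan=[
    {"x": 0, "y": 0, "z": -3, "rx": 0, "ry": 0, "rz": 0},
    {"x": 0, "y": 0, "z": -6, "rx": 0, "ry": 0, "rz": 0},
    {"x": 0, "y": 0, "z": -9, "rx": 0, "ry": 0, "rz": 0},
    {"x": 0, "y": 0, "z": -12, "rx": 0, "ry": 0, "rz": 0},
    {"x": 0, "y": 0, "z": -12, "rx": 0, "ry": 0, "rz": 0},
    {"x": 0, "y": 0, "z": -12, "rx": 0, "ry": 0, "rz": 0},
  ],
)

```text
time_s: 28.95
tool_pos: [0.4556, 0.0001, 0.1595]
tool_rot: [3.138, -0.002, 1.419]
wrist_force: [-1.3, -0.0, -1.9]
gripper_width: 0.0439
```

```bash
python3 - <<'E'
from h import *
s=state();print(s['tool_pos'],s['tool_rot'],s['gripper_width'],s['wrist_force']);
print(rel(.5965,-.1114,.157,np.radians(84.2)))
E
```

```text
[4.55602110e-01 7.88203115e-05 1.59496881e-01] [ 3.13847691e+00 -2.01157961e-03  1.41936993e+00] 0.04391180202729751 [-1.25176093 -0.01835667 -1.86530197]
{'x': -8.895, 'y': 15.609, 'z': 0.28, 'rx': 0.003, 'ry': -0.002, 'rz': -0.05}
```

drive_tool(
  plan=[
    {"x": -8.9, "y": 15.7, "z": 0.1, "rx": 0.003, "ry": 0, "rz": -0.05},
    {"x": -8.9, "y": 15.7, "z": 0.1, "rx": 0.003, "ry": 0, "rz": -0.05},
    {"x": -8.9, "y": 15.7, "z": 0.1, "rx": 0.003, "ry": 0, "rz": -0.05},
    {"x": -8.9, "y": 15.7, "z": 0.1, "rx": 0.003, "ry": 0, "rz": -0.05},
    {"x": -8.9, "y": 15.7, "z": 0.1, "rx": 0.003, "ry": 0, "rz": -0.05},
    {"x": -8.9, "y": 15.7, "z": 0.1, "rx": 0.003, "ry": 0, "rz": -0.05},
    {"x": -8.9, "y": 15.7, "z": 0.1, "rx": 0.003, "ry": 0, "rz": -0.05},
    {"x": -8.9, "y": 15.7, "z": 0.1, "rx": 0.003, "ry": 0, "rz": -0.05},
  ],
)

```text
time_s: 29.62
tool_pos: [0.5949, -0.1109, 0.1552]
tool_rot: [-3.135, -0.001, 1.469]
wrist_force: [1.0, 0.2, -0.5]
gripper_width: 0.0436
```

```bash
python3 - <<'E'
from h import *
s=state();print(s['tool_pos'],s['tool_rot'],s['gripper_width'],s['wrist_force']);
print(rel(.5965,-.1114,.098,np.radians(84.2)))
E
```

```text
[ 0.59490954 -0.11094532  0.1552077 ] [-3.13456668e+00 -1.43271353e-03  1.46902329e+00] 0.04355326797782018 [ 0.97473599  0.22077155 -0.50185236]
{'x': -0.037, 'y': 0.203, 'z': 5.719, 'rx': -0.007, 'ry': -0.001, 'rz': -0.001}
```

drive_tool(
  plan=[
    {"x": 0, "y": 0.2, "z": 1, "rx": -0.007, "ry": 0, "rz": 0},
    {"x": 0, "y": 0.2, "z": 2, "rx": -0.007, "ry": 0, "rz": 0},
    {"x": 0, "y": 0.2, "z": 3, "rx": -0.007, "ry": 0, "rz": 0},
    {"x": 0, "y": 0.2, "z": 3.5, "rx": -0.007, "ry": 0, "rz": 0},
    {"x": 0, "y": 0.2, "z": 4, "rx": -0.007, "ry": 0, "rz": 0},
    {"x": 0, "y": 0.2, "z": 4.4, "rx": -0.007, "ry": 0, "rz": 0},
    {"x": 0, "y": 0.2, "z": 4.8, "rx": -0.007, "ry": 0, "rz": 0},
    {"x": 0, "y": 0.2, "z": 5.2, "rx": -0.007, "ry": 0, "rz": 0},
    {"x": 0, "y": 0.2, "z": 5.5, "rx": -0.007, "ry": 0, "rz": 0},
    {"x": 0, "y": 0.2, "z": 5.8, "rx": -0.007, "ry": 0, "rz": 0},
    {"x": 0, "y": 0.2, "z": 6.1, "rx": -0.007, "ry": 0, "rz": 0},
    {"x": 0, "y": 0.2, "z": 6.2, "rx": -0.007, "ry": 0, "rz": 0},
    {"x": 0, "y": 0.2, "z": 6.2, "rx": -0.007, "ry": 0, "rz": 0},
    {"x": 0, "y": 0.2, "z": 6.2, "rx": -0.007, "ry": 0, "rz": 0},
  ],
)

```text
time_s: 30.78
tool_pos: [0.5969, -0.112, 0.0982]
tool_rot: [3.139, -0.002, 1.469]
wrist_force: [-14.7, 4.4, 35.0]
gripper_width: 0.0439
```

drive_tool(
  plan=[
    {"x": 0, "y": 0, "z": -0.3, "rx": 0, "ry": 0, "rz": 0},
    {"x": 0, "y": 0, "z": -0.35, "rx": 0, "ry": 0, "rz": 0},
  ],
)

```text
time_s: 30.95
tool_pos: [0.5968, -0.1119, 0.0987]
tool_rot: [3.14, -0.001, 1.469]
wrist_force: [-5.8, 0.8, 7.3]
gripper_width: 0.0435
```

drive_tool(
  plan=[
    {"x": 0, "y": 0, "z": 0, "rx": 0, "ry": 0, "rz": 0},
    {"x": 0, "y": 0, "z": 0, "rx": 0, "ry": 0, "rz": 0},
    {"x": 0, "y": 0, "z": 0, "rx": 0, "ry": 0, "rz": 0},
    {"x": 0, "y": 0, "z": 0, "rx": 0, "ry": 0, "rz": 0},
    {"x": 0, "y": 0, "z": 0, "rx": 0, "ry": 0, "rz": 0},
    {"x": 0, "y": 0, "z": -3, "rx": 0, "ry": 0, "rz": 0},
    {"x": 0, "y": 0, "z": -6, "rx": 0, "ry": 0, "rz": 0},
    {"x": 0, "y": 0, "z": -9, "rx": 0, "ry": 0, "rz": 0},
    {"x": 0, "y": 0, "z": -9, "rx": 0, "ry": 0, "rz": 0},
  ],
  claw=100,
)

```text
time_s: 31.7
tool_pos: [0.6007, -0.1135, 0.194]
tool_rot: [3.129, 0.001, 1.468]
wrist_force: [1.5, -0.0, 0.6]
gripper_width: 0.0858
```

```bash
python3 - <<'E'
from h import *
np.set_printoptions(precision=4,suppress=True)
s=state();print(s['tool_pos'],s['tool_rot'],s['q'][6],s['wrist_force'])
for r in sensors(n='scene'): print(r['ro'],r['a'],r['sz'])
for r in sensors(n='scene',z=.107,x0=.54,x1=.66,y0=-.26,y1=.1): print('clipped',r['ro'],r['a'],r['sz'])
print('s3 at 12cm',rel(.4415,.1526,.12,np.radians(96)))
E
```

```text
[ 0.6007 -0.1135  0.194 ] [3.1291 0.0005 1.4683] 0.294847776840729 [ 1.489  -0.0207  0.5522]
[ 0.5528 -0.1095] 90.0 [14.5 24. ]
[ 0.55  -0.175] 90.0 [20.  8.]
[0.44   0.1577] 82.69424438476562 [32.5 22.1]
[0.4295 0.3368] 67.38013458251953 [32.8 23.2]
clipped [ 0.5982 -0.1079] 6.170175075531006 [22.5 32.6]
s3 at 12cm {'x': 24.748, 'y': -18.372, 'z': 6.833, 'rx': 0.006, 'ry': 0.0, 'rz': -0.207}
```

drive_tool(
  plan=[
    {"x": 24.75, "y": -18.2, "z": 3, "rx": 0.006, "ry": 0, "rz": -0.207},
    {"x": 24.75, "y": -18.2, "z": 3, "rx": 0.006, "ry": 0, "rz": -0.207},
    {"x": 24.75, "y": -18.2, "z": 3, "rx": 0.006, "ry": 0, "rz": -0.207},
    {"x": 24.75, "y": -18.2, "z": 3, "rx": 0.006, "ry": 0, "rz": -0.207},
    {"x": 24.75, "y": -18.2, "z": 3, "rx": 0.006, "ry": 0, "rz": -0.207},
    {"x": 24.75, "y": -18.2, "z": 3, "rx": 0.006, "ry": 0, "rz": -0.207},
    {"x": 24.75, "y": -18.2, "z": 3, "rx": 0.006, "ry": 0, "rz": -0.207},
    {"x": 24.75, "y": -18.2, "z": 3, "rx": 0.006, "ry": 0, "rz": -0.207},
    {"x": 24.75, "y": -18.2, "z": 3, "rx": 0.006, "ry": 0, "rz": -0.207},
    {"x": 24.75, "y": -18.2, "z": 6.8, "rx": 0.006, "ry": 0, "rz": -0.207},
    {"x": 24.75, "y": -18.2, "z": 6.8, "rx": 0.006, "ry": 0, "rz": -0.207},
    {"x": 24.75, "y": -18.2, "z": 6.8, "rx": 0.006, "ry": 0, "rz": -0.207},
  ],
)

```text
time_s: 32.8
tool_pos: [0.4408, 0.1514, 0.1183]
tool_rot: [-3.134, 0.002, 1.675]
wrist_force: [-0.8, 0.5, 0.5]
gripper_width: 0.0853
```

```bash
python3 - <<'E'
from h import *
np.set_printoptions(precision=4,suppress=True)
s=state();print(s['tool_pos'],s['tool_rot'],s['q'][6],s['wrist_force'])
for r in sensors(n='scene'): print(r['ro'],r['a'],r['sz'])
for r in sensors(n='scene',z=.107,x0=.54,x1=.66,y0=-.26,y1=.1): print('clipped',r['ro'],r['a'],r['sz'])
for r in sensors(n='top',z=.107,x0=.54,x1=.66,y0=-.26,y1=.1): print('clipped top',r['ro'],r['a'],r['sz'])
print('s3 grasp',rel(.4415,.1526,.038,np.radians(96)))
E
```

```text
[0.4408 0.1514 0.1183] [-3.1338  0.0015  1.6746] -0.02826929224040958 [-0.7901  0.4934  0.5214]
[ 0.5533 -0.1096] 4.39870548248291 [24.  15.3]
[ 0.549 -0.183] 90.0 [22. 24.]
[0.4399 0.1576] 83.79655456542969 [32.9 22.3]
[0.4293 0.3368] 66.03751373291016 [32.7 23.2]
clipped [ 0.5983 -0.108 ] 6.340191841125488 [22.5 32.7]
clipped [ 0.5916 -0.1753] 5.440331935882568 [22.6 32.4]
clipped top [ 0.5989 -0.107 ] 5.440331935882568 [21.6 32. ]
clipped top [ 0.592  -0.1745] 5.079607963562012 [22.1 32.5]
s3 grasp {'x': 0.073, 'y': -0.115, 'z': 8.252, 'rx': -0.002, 'ry': -0.0, 'rz': -0.001}
```

Both clipped sensors check out, with top and scene agreeing at z = 0.107. Next, sensor 3.

drive_tool(
  plan=[
    {"x": 0.07, "y": 0, "z": 2, "rx": -0.002, "ry": 0, "rz": 0},
    {"x": 0.07, "y": 0, "z": 4, "rx": -0.002, "ry": 0, "rz": 0},
    {"x": 0.07, "y": 0, "z": 6, "rx": -0.002, "ry": 0, "rz": 0},
    {"x": 0.07, "y": 0, "z": 7, "rx": -0.002, "ry": 0, "rz": 0},
    {"x": 0.07, "y": 0, "z": 8.1, "rx": -0.002, "ry": 0, "rz": 0},
    {"x": 0.07, "y": 0, "z": 8.1, "rx": -0.002, "ry": 0, "rz": 0},
  ],
)

```text
time_s: 33.45
tool_pos: [0.4419, 0.1529, 0.0381]
tool_rot: [-3.14, -0.0, 1.675]
wrist_force: [-1.0, -0.1, -0.7]
gripper_width: 0.0856
```

drive_tool(
  plan=[
    {"x": 0, "y": 0, "z": 0, "rx": 0, "ry": 0, "rz": 0},
    {"x": 0, "y": 0, "z": 0, "rx": 0, "ry": 0, "rz": 0},
    {"x": 0, "y": 0, "z": 0, "rx": 0, "ry": 0, "rz": 0},
    {"x": 0, "y": 0, "z": 0, "rx": 0, "ry": 0, "rz": 0},
    {"x": 0, "y": 0, "z": 0, "rx": 0, "ry": 0, "rz": 0},
    {"x": 0, "y": 0, "z": 0, "rx": 0, "ry": 0, "rz": 0},
    {"x": 0, "y": 0, "z": 0, "rx": 0, "ry": 0, "rz": 0},
    {"x": 0, "y": 0, "z": 0, "rx": 0, "ry": 0, "rz": 0},
  ],
  claw=20,
)

```text
time_s: 34.12
tool_pos: [0.4479, 0.1546, 0.0423]
tool_rot: [3.13, -0.003, 1.675]
wrist_force: [4.5, -0.3, 24.4]
gripper_width: 0.0171
```

drive_tool(
  plan=[
    {"x": 0, "y": 0, "z": -3, "rx": 0, "ry": 0, "rz": 0},
    {"x": 0, "y": 0, "z": -6, "rx": 0, "ry": 0, "rz": 0},
    {"x": 0, "y": 0, "z": -9, "rx": 0, "ry": 0, "rz": 0},
    {"x": 0, "y": 0, "z": -12, "rx": 0, "ry": 0, "rz": 0},
    {"x": 0, "y": 0, "z": -12, "rx": 0, "ry": 0, "rz": 0},
    {"x": 0, "y": 0, "z": -12, "rx": 0, "ry": 0, "rz": 0},
  ],
)

```text
time_s: 34.62
tool_pos: [0.443, 0.1539, 0.1607]
tool_rot: [3.138, -0.002, 1.676]
wrist_force: [-0.2, -0.1, 0.0]
gripper_width: 0.0173
```

```bash
python3 - <<'E'
from h import *
s=state();print(s['tool_pos'],s['tool_rot'],s['gripper_width'],s['wrist_force']);
print(rel(.6040,-.0418,.157,np.radians(84.2)))
E
```

```text
[0.4430054  0.15387725 0.16068497] [ 3.13802880e+00 -2.42103904e-03  1.67610493e+00] 0.017290113481961543 [-0.19585339 -0.09054631  0.04844183]
{'x': -21.152, 'y': 13.952, 'z': 0.367, 'rx': 0.003, 'ry': -0.003, 'rz': 0.207}
```

The jaws closed to the commanded width, so sensor 3 wasn't held. I'll look.

```bash
python3 - <<'E'
from h import *
np.set_printoptions(precision=4,suppress=True)
for n in('scene','top'):
  for r in sensors(n=n,x0=.36): print(n,r['ro'],r['a'],r['sz'])
sc=get_image('scene')
a=cv2.resize(sc[130:270,290:510],None,fx=3.5,fy=3.5,interpolation=cv2.INTER_CUBIC);cv2.imwrite('pics/s3.png',a[:,:,::-1])
E
```

```text
scene [ 0.5528 -0.1097] 0.0 [24.5 14.5]
scene [ 0.5494 -0.183 ] 2.6025619506835938 [23.6 22.2]
scene [0.4295 0.3369] 67.38013458251953 [33.  23.3]
scene [0.4291 0.1558] 83.6598129272461 [32.6 22.3]
top [0.4303 0.155 ] 90.0 [33.5 22. ]
```

View pics/s3.png

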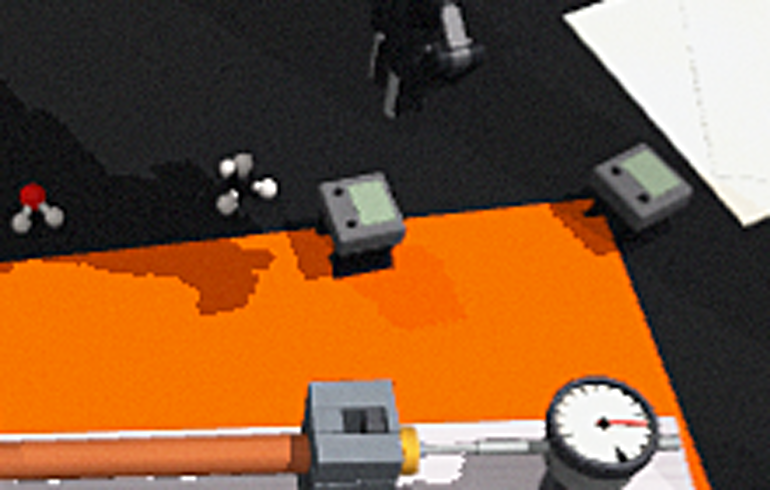

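Sensor 3 still stands upright, shifted about 11 mm to -x (crop 360,205), with methane untouched at (245,185). 13 viewed. I'll retry with a slightly lower, staged close.

```bash
python3 - <<'E'
from h import *
np.set_printoptions(precision=4,suppress=True)
print('methane ball',cast('scene',[[365.7,183.4]],.015))
print(rel(.4307,.1515,.10,np.radians(96.3)),rel(.4307,.1515,.035,np.radians(96.3))['z'])
E
```

```text
methane ball [[0.3844 0.0994 0.015 ]]
{'x': -0.069, 'y': -1.054, 'z': 5.802, 'rx': -0.002, 'ry': -0.0, 'rz': -0.005} 12.302
```

drive_tool(
  plan=[
    {"x": -0.1, "y": -1.05, "z": 0, "rx": 0, "ry": 0, "rz": 0},
    {"x": -0.1, "y": -1.05, "z": 0, "rx": 0, "ry": 0, "rz": 0},
    {"x": -0.1, "y": -1.05, "z": 0, "rx": 0, "ry": 0, "rz": 0},
    {"x": -0.1, "y": -1.05, "z": 0, "rx": 0, "ry": 0, "rz": 0},
    {"x": -0.1, "y": -1.05, "z": 3, "rx": 0, "ry": 0, "rz": 0},
    {"x": -0.1, "y": -1.05, "z": 6, "rx": 0, "ry": 0, "rz": 0},
    {"x": -0.1, "y": -1.05, "z": 6, "rx": 0, "ry": 0, "rz": 0},
    {"x": -0.1, "y": -1.05, "z": 6, "rx": 0, "ry": 0, "rz": 0},
  ],
  claw=100,
)

```text
time_s: 35.43
tool_pos: [0.4307, 0.1508, 0.098]
tool_rot: [-3.137, 0.001, 1.675]
wrist_force: [-0.3, 0.3, 0.9]
gripper_width: 0.0855
```

```bash
python3 - <<'E'
from h import *
np.set_printoptions(precision=4,suppress=True)
print(state()['tool_pos'])
for r in sensors(n='scene',x0=.36): print(r['ro'],r['a'],r['sz'])
print(rel(.4307,.1515,.035,np.radians(96.3)))
E
```

```text
[0.4307 0.1508 0.098 ]
[ 0.5528 -0.1098] 90.0 [14.5 24.5]
[ 0.549 -0.183] 90.0 [22. 24.]
[0.4295 0.3368] 66.80140686035156 [33. 23.]
[0.4291 0.1558] 83.6598129272461 [32.5 22.5]
{'x': 0.056, 'y': -0.087, 'z': 6.405, 'rx': -0.002, 'ry': 0.0, 'rz': -0.006}
```

drive_tool(
  plan=[
    {"x": 0.05, "y": -0.05, "z": 2, "rx": 0, "ry": 0, "rz": -0.005},
    {"x": 0.05, "y": -0.05, "z": 4, "rx": 0, "ry": 0, "rz": -0.005},
    {"x": 0.05, "y": -0.05, "z": 5.5, "rx": 0, "ry": 0, "rz": -0.005},
    {"x": 0.05, "y": -0.05, "z": 6.3, "rx": 0, "ry": 0, "rz": -0.005},
    {"x": 0.05, "y": -0.05, "z": 6.3, "rx": 0, "ry": 0, "rz": -0.005},
    {"x": 0.05, "y": -0.05, "z": 6.3, "rx": 0, "ry": 0, "rz": -0.005},
  ],
)

```text
time_s: 35.98
tool_pos: [0.4316, 0.1519, 0.0366]
tool_rot: [3.142, -0.001, 1.68]
wrist_force: [-0.2, -0.2, 0.9]
gripper_width: 0.0855
```

drive_tool(
  plan=[
    {"x": 0, "y": 0, "z": 0, "rx": 0, "ry": 0, "rz": 0},
    {"x": 0, "y": 0, "z": 0, "rx": 0, "ry": 0, "rz": 0},
    {"x": 0, "y": 0, "z": 0, "rx": 0, "ry": 0, "rz": 0},
    {"x": 0, "y": 0, "z": 0, "rx": 0, "ry": 0, "rz": 0},
  ],
  claw=66,
)

```text
time_s: 36.32
tool_pos: [0.4313, 0.1519, 0.0362]
tool_rot: [3.141, -0.001, 1.681]
wrist_force: [-0.8, -0.5, 0.2]
gripper_width: 0.0564
```

drive_tool(
  plan=[
    {"x": 0, "y": 0, "z": 0, "rx": 0, "ry": 0, "rz": 0},
    {"x": 0, "y": 0, "z": 0, "rx": 0, "ry": 0, "rz": 0},
    {"x": 0, "y": 0, "z": 0, "rx": 0, "ry": 0, "rz": 0},
    {"x": 0, "y": 0, "z": 0, "rx": 0, "ry": 0, "rz": 0},
    {"x": 0, "y": 0, "z": 0, "rx": 0, "ry": 0, "rz": 0},
  ],
  claw=45,
)

```text
time_s: 36.73
tool_pos: [0.4314, 0.1519, 0.0363]
tool_rot: [3.141, -0.001, 1.681]
wrist_force: [-1.0, -0.1, 8.6]
gripper_width: 0.0454
```

Held at 45 mm. Lifting.

drive_tool(
  plan=[
    {"x": 0, "y": 0, "z": -2, "rx": 0, "ry": 0, "rz": 0},
    {"x": 0, "y": 0, "z": -5, "rx": 0, "ry": 0, "rz": 0},
    {"x": 0, "y": 0, "z": -8, "rx": 0, "ry": 0, "rz": 0},
    {"x": 0, "y": 0, "z": -12, "rx": 0, "ry": 0, "rz": 0},
    {"x": 0, "y": 0, "z": -12, "rx": 0, "ry": 0, "rz": 0},
    {"x": 0, "y": 0, "z": -12, "rx": 0, "ry": 0, "rz": 0},
  ],
  claw=30,
)

```text
time_s: 37.23
tool_pos: [0.4322, 0.1522, 0.1576]
tool_rot: [3.138, -0.002, 1.681]
wrist_force: [0.1, -0.7, -1.6]
gripper_width: 0.0454
```

```bash
python3 - <<'E'
from h import *
s=state();print(s['tool_pos'],s['tool_rot'],s['gripper_width'],s['wrist_force']);
print(rel(.6038,-.0418,.157,np.radians(84.2)))
E
```

```text
[0.43216967 0.15220366 0.15759041] [ 3.13824278e+00 -2.23073912e-03  1.68110758e+00] 0.045449648756273636 [ 0.06824296 -0.73053026 -1.56560303]
{'x': -21.172, 'y': 14.923, 'z': 0.062, 'rx': 0.003, 'ry': -0.003, 'rz': 0.212}
```

drive_tool(
  plan=[
    {"x": -21.17, "y": 15.0, "z": -0.3, "rx": 0.003, "ry": 0, "rz": 0.212},
    {"x": -21.17, "y": 15.0, "z": -0.3, "rx": 0.003, "ry": 0, "rz": 0.212},
    {"x": -21.17, "y": 15.0, "z": -0.3, "rx": 0.003, "ry": 0, "rz": 0.212},
    {"x": -21.17, "y": 15.0, "z": -0.3, "rx": 0.003, "ry": 0, "rz": 0.212},
    {"x": -21.17, "y": 15.0, "z": -0.3, "rx": 0.003, "ry": 0, "rz": 0.212},
    {"x": -21.17, "y": 15.0, "z": -0.3, "rx": 0.003, "ry": 0, "rz": 0.212},
    {"x": -21.17, "y": 15.0, "z": -0.3, "rx": 0.003, "ry": 0, "rz": 0.212},
    {"x": -21.17, "y": 15.0, "z": -0.3, "rx": 0.003, "ry": 0, "rz": 0.212},
    {"x": -21.17, "y": 15.0, "z": -0.3, "rx": 0.003, "ry": 0, "rz": 0.212},
    {"x": -21.17, "y": 15.0, "z": -0.3, "rx": 0.003, "ry": 0, "rz": 0.212},
  ],
)

```text
time_s: 38.07
tool_pos: [0.602, -0.0407, 0.1572]
tool_rot: [-3.135, -0.001, 1.47]
wrist_force: [-0.3, 0.4, -0.2]
gripper_width: 0.0451
```

```bash
python3 - <<'E'
from h import *
s=state();print(s['tool_pos'],s['tool_rot'],s['gripper_width'],s['wrist_force']);
print(rel(.6038,-.0418,.097,np.radians(84.2)))
E
```

```text
[ 0.60204217 -0.04065308  0.1571866 ] [-3.13472061e+00 -9.69200129e-04  1.46987922e+00] 0.04507759699027508 [-0.34770739  0.44199831 -0.24071174]
{'x': -0.102, 'y': 0.228, 'z': 6.017, 'rx': -0.007, 'ry': -0.001, 'rz': 0.0}
```

drive_tool(
  plan=[
    {"x": -0.1, "y": 0.2, "z": 1.2, "rx": -0.007, "ry": 0, "rz": 0},
    {"x": -0.1, "y": 0.2, "z": 2.2, "rx": -0.007, "ry": 0, "rz": 0},
    {"x": -0.1, "y": 0.2, "z": 3.2, "rx": -0.007, "ry": 0, "rz": 0},
    {"x": -0.1, "y": 0.2, "z": 3.8, "rx": -0.007, "ry": 0, "rz": 0},
    {"x": -0.1, "y": 0.2, "z": 4.3, "rx": -0.007, "ry": 0, "rz": 0},
    {"x": -0.1, "y": 0.2, "z": 4.7, "rx": -0.007, "ry": 0, "rz": 0},
    {"x": -0.1, "y": 0.2, "z": 5.1, "rx": -0.007, "ry": 0, "rz": 0},
    {"x": -0.1, "y": 0.2, "z": 5.5, "rx": -0.007, "ry": 0, "rz": 0},
    {"x": -0.1, "y": 0.2, "z": 5.8, "rx": -0.007, "ry": 0, "rz": 0},
    {"x": -0.1, "y": 0.2, "z": 6.1, "rx": -0.007, "ry": 0, "rz": 0},
    {"x": -0.1, "y": 0.2, "z": 6.4, "rx": -0.007, "ry": 0, "rz": 0},
    {"x": -0.1, "y": 0.2, "z": 6.6, "rx": -0.007, "ry": 0, "rz": 0},
    {"x": -0.1, "y": 0.2, "z": 6.6, "rx": -0.007, "ry": 0, "rz": 0},
    {"x": -0.1, "y": 0.2, "z": 6.6, "rx": -0.007, "ry": 0, "rz": 0},
  ],
)

```text
time_s: 39.23
tool_pos: [0.6037, -0.0432, 0.0956]
tool_rot: [3.139, -0.002, 1.469]
wrist_force: [-12.8, 1.6, 30.7]
gripper_width: 0.0456
```

drive_tool(
  plan=[
    {"x": 0, "y": 0, "z": -0.3, "rx": 0, "ry": 0, "rz": 0},
    {"x": 0, "y": 0, "z": -0.35, "rx": 0, "ry": 0, "rz": 0},
  ],
)

```text
time_s: 39.4
tool_pos: [0.6036, -0.0432, 0.096]
tool_rot: [3.141, -0.0, 1.469]
wrist_force: [-6.2, 1.4, 2.7]
gripper_width: 0.0452
```

Home, at TCP 0.0956 as expected. Release and rise.

drive_tool(
  plan=[
    {"x": 0, "y": 0, "z": 0, "rx": 0, "ry": 0, "rz": 0},
    {"x": 0, "y": 0, "z": 0, "rx": 0, "ry": 0, "rz": 0},
    {"x": 0, "y": 0, "z": 0, "rx": 0, "ry": 0, "rz": 0},
    {"x": 0, "y": 0, "z": 0, "rx": 0, "ry": 0, "rz": 0},
    {"x": 0, "y": 0, "z": 0, "rx": 0, "ry": 0, "rz": 0},
    {"x": 0, "y": 0, "z": -3, "rx": 0, "ry": 0, "rz": 0},
    {"x": 0, "y": 0, "z": -6, "rx": 0, "ry": 0, "rz": 0},
    {"x": 0, "y": 0, "z": -9, "rx": 0, "ry": 0, "rz": 0},
    {"x": 0, "y": 0, "z": -9, "rx": 0, "ry": 0, "rz": 0},
  ],
  claw=100,
)

```text
time_s: 40.15
tool_pos: [0.6079, -0.0446, 0.1919]
tool_rot: [3.129, -0.0, 1.468]
wrist_force: [0.3, -0.7, 0.3]
gripper_width: 0.0853
```

```bash
python3 - <<'E'
from h import *
np.set_printoptions(precision=4,suppress=True)
s=state();print(s['tool_pos'],s['tool_rot'],s['q'][6],s['wrist_force'])
for r in sensors(n='scene',x1=.52): print(r['ro'],r['a'],r['sz'])
for r in sensors(n='top',x1=.52): print(r['ro'],r['a'],r['sz'])
for r in sensors(n='scene',z=.107,x0=.54,x1=.66,y0=-.26,y1=.1): print('clipped',r['ro'],r['a'],r['sz'])
print('s4 at 12cm',rel(.4333,.3321,.12,np.radians(113.4)))
E
```

```text
[ 0.6079 -0.0446  0.1919] [ 3.1289 -0.      1.4682] 0.18748790479307154 [ 0.3258 -0.6804  0.3221]
[0.4296 0.3367] 67.21759033203125 [33.1 22.9]
clipped [ 0.6057 -0.0392] 5.440332412719727 [22.2 32.5]
clipped [ 0.603  -0.1767] 7.125016689300537 [22.3  9.5]
s4 at 12cm {'x': 35.596, 'y': -20.905, 'z': 6.524, 'rx': 0.004, 'ry': 0.001, 'rz': -0.51}
```

drive_tool(
  plan=[
    {"x": 35.6, "y": -20.9, "z": 2, "rx": 0.004, "ry": 0, "rz": -0.51},
    {"x": 35.6, "y": -20.9, "z": 2, "rx": 0.004, "ry": 0, "rz": -0.51},
    {"x": 35.6, "y": -20.9, "z": 2, "rx": 0.004, "ry": 0, "rz": -0.51},
    {"x": 35.6, "y": -20.9, "z": 2, "rx": 0.004, "ry": 0, "rz": -0.51},
    {"x": 35.6, "y": -20.9, "z": 2, "rx": 0.004, "ry": 0, "rz": -0.51},
    {"x": 35.6, "y": -20.9, "z": 2, "rx": 0.004, "ry": 0, "rz": -0.51},
    {"x": 35.6, "y": -20.9, "z": 2, "rx": 0.004, "ry": 0, "rz": -0.51},
    {"x": 35.6, "y": -20.9, "z": 2, "rx": 0.004, "ry": 0, "rz": -0.51},
    {"x": 35.6, "y": -20.9, "z": 2, "rx": 0.004, "ry": 0, "rz": -0.51},
    {"x": 35.6, "y": -20.9, "z": 2, "rx": 0.004, "ry": 0, "rz": -0.51},
    {"x": 35.6, "y": -20.9, "z": 2, "rx": 0.004, "ry": 0, "rz": -0.51},
    {"x": 35.6, "y": -20.9, "z": 6.5, "rx": 0.004, "ry": 0, "rz": -0.51},
    {"x": 35.6, "y": -20.9, "z": 6.5, "rx": 0.004, "ry": 0, "rz": -0.51},
    {"x": 35.6, "y": -20.9, "z": 6.5, "rx": 0.004, "ry": 0, "rz": -0.51},
  ],
)

```text
time_s: 41.47
tool_pos: [0.4313, 0.3304, 0.1178]
tool_rot: [-3.134, 0.003, 1.979]
wrist_force: [-0.4, -0.2, 0.3]
gripper_width: 0.0854
```

```bash
python3 - <<'E'
from h import *
np.set_printoptions(precision=4,suppress=True)
s=state();print(s['tool_pos'],s['tool_rot'],s['q'][6],s['wrist_force'])
for n in('scene','top'):
  for r in sensors(n=n,x1=.52): print(n,r['ro'],r['a'],r['sz'])
  for r in sensors(n=n,z=.107,x0=.54,x1=.66,y0=-.26,y1=.1): print('clipped',n,r['ro'],r['a'],r['sz'])
print('s4 grasp',rel(.4333,.3321,.036,np.radians(113.4)))
E
```

```text
[0.4313 0.3304 0.1178] [-3.1337  0.0026  1.9787] -0.0960495831425022 [-0.4303 -0.1891  0.2803]
scene [0.4298 0.3368] 67.98871612548828 [33.2 23.4]
clipped scene [ 0.6055 -0.0391] 5.946863174438477 [22.2 33.1]
clipped scene [ 0.5983 -0.1079] 6.519801616668701 [22.5 32.9]
clipped scene [ 0.5916 -0.1752] 6.632514476776123 [22.5 32.9]
top [0.4306 0.3382] 65.65890502929688 [33.4 24.1]
clipped top [ 0.6059 -0.0378] 6.581944942474365 [21.7 31.2]
clipped top [ 0.599  -0.1071] 6.788974285125732 [21.7 32.3]
clipped top [ 0.5921 -0.1743] 5.946863174438477 [22.3 32.6]
s4 grasp {'x': 0.069, 'y': -0.081, 'z': 8.552, 'rx': 0.0, 'ry': 0.0, 'rz': -0.002}
```

drive_tool(
  plan=[
    {"x": 0.07, "y": 0, "z": 2, "rx": 0, "ry": 0, "rz": 0},
    {"x": 0.07, "y": 0, "z": 4, "rx": 0, "ry": 0, "rz": 0},
    {"x": 0.07, "y": 0, "z": 6, "rx": 0, "ry": 0, "rz": 0},
    {"x": 0.07, "y": 0, "z": 7.5, "rx": 0, "ry": 0, "rz": 0},
    {"x": 0.07, "y": 0, "z": 8.5, "rx": 0, "ry": 0, "rz": 0},
    {"x": 0.07, "y": 0, "z": 8.5, "rx": 0, "ry": 0, "rz": 0},
  ],
)

```text
time_s: 42.17
tool_pos: [0.4327, 0.3321, 0.0345]
tool_rot: [-3.139, 0.001, 1.978]
wrist_force: [-0.5, -0.5, -0.2]
gripper_width: 0.0852
```

drive_tool(
  plan=[
    {"x": 0, "y": 0, "z": 0, "rx": 0, "ry": 0, "rz": 0},
    {"x": 0, "y": 0, "z": 0, "rx": 0, "ry": 0, "rz": 0},
    {"x": 0, "y": 0, "z": 0, "rx": 0, "ry": 0, "rz": 0},
    {"x": 0, "y": 0, "z": 0, "rx": 0, "ry": 0, "rz": 0},
  ],
  claw=66,
)

```text
time_s: 42.5
tool_pos: [0.4335, 0.3329, 0.0363]
tool_rot: [3.141, -0.0, 1.979]
wrist_force: [-0.4, -0.6, -0.0]
gripper_width: 0.0567
```

drive_tool(
  plan=[
    {"x": 0, "y": 0, "z": 0, "rx": 0, "ry": 0, "rz": 0},
    {"x": 0, "y": 0, "z": 0, "rx": 0, "ry": 0, "rz": 0},
    {"x": 0, "y": 0, "z": 0, "rx": 0, "ry": 0, "rz": 0},
    {"x": 0, "y": 0, "z": 0, "rx": 0, "ry": 0, "rz": 0},
    {"x": 0, "y": 0, "z": 0, "rx": 0, "ry": 0, "rz": 0},
  ],
  claw=40,
)

```text
time_s: 42.92
tool_pos: [0.4336, 0.3331, 0.0364]
tool_rot: [3.141, -0.0, 1.979]
wrist_force: [-0.6, -0.4, 7.8]
gripper_width: 0.0453
```

drive_tool(
  plan=[
    {"x": 0, "y": 0, "z": -2, "rx": 0, "ry": 0, "rz": 0},
    {"x": 0, "y": 0, "z": -5, "rx": 0, "ry": 0, "rz": 0},
    {"x": 0, "y": 0, "z": -8, "rx": 0, "ry": 0, "rz": 0},
    {"x": 0, "y": 0, "z": -12, "rx": 0, "ry": 0, "rz": 0},
    {"x": 0, "y": 0, "z": -14, "rx": 0, "ry": 0, "rz": 0},
    {"x": 0, "y": 0, "z": -14, "rx": 0, "ry": 0, "rz": 0},
  ],
  claw=30,
)

```text
time_s: 43.42
tool_pos: [0.4353, 0.334, 0.1804]
tool_rot: [3.135, -0.002, 1.979]
wrist_force: [1.0, -0.5, -0.3]
gripper_width: 0.0456
```

```bash
python3 - <<'E'
from h import *
s=state();print(s['tool_pos'],s['tool_rot'],s['gripper_width'],s['wrist_force']);
print(rel(.6108,.0279,.175,np.radians(84.2)))
E
```

```text
[0.43528632 0.33403474 0.18038778] [ 3.13450281e+00 -2.08869248e-03  1.97854742e+00] 0.04558701631665658 [ 1.01988104 -0.47007476 -0.26753478]
{'x': -35.065, 'y': 3.969, 'z': 0.494, 'rx': 0.006, 'ry': -0.004, 'rz': 0.509}
```

drive_tool(
  plan=[
    {"x": -35.07, "y": 4.1, "z": 0.2, "rx": 0.004, "ry": -0.003, "rz": 0.509},
    {"x": -35.07, "y": 4.1, "z": 0.2, "rx": 0.004, "ry": -0.003, "rz": 0.509},
    {"x": -35.07, "y": 4.1, "z": 0.2, "rx": 0.004, "ry": -0.003, "rz": 0.509},
    {"x": -35.07, "y": 4.1, "z": 0.2, "rx": 0.004, "ry": -0.003, "rz": 0.509},
    {"x": -35.07, "y": 4.1, "z": 0.2, "rx": 0.004, "ry": -0.003, "rz": 0.509},
    {"x": -35.07, "y": 4.1, "z": 0.2, "rx": 0.004, "ry": -0.003, "rz": 0.509},
    {"x": -35.07, "y": 4.1, "z": 0.2, "rx": 0.004, "ry": -0.003, "rz": 0.509},
    {"x": -35.07, "y": 4.1, "z": 0.2, "rx": 0.004, "ry": -0.003, "rz": 0.509},
    {"x": -35.07, "y": 4.1, "z": 0.2, "rx": 0.004, "ry": -0.003, "rz": 0.509},
    {"x": -35.07, "y": 4.1, "z": 0.2, "rx": 0.004, "ry": -0.003, "rz": 0.509},
    {"x": -35.07, "y": 4.1, "z": 0.2, "rx": 0.004, "ry": -0.003, "rz": 0.509},
    {"x": -35.07, "y": 4.1, "z": 0.2, "rx": 0.004, "ry": -0.003, "rz": 0.509},
  ],
)

```text
time_s: 44.42
tool_pos: [0.609, 0.0282, 0.1725]
tool_rot: [-3.136, 0.004, 1.471]
wrist_force: [0.3, 1.1, -0.8]
gripper_width: 0.0456
```

```bash
python3 - <<'E'
from h import *
s=state();print(s['tool_pos'],s['tool_rot'],s['gripper_width'],s['wrist_force']);
print(rel(.6108,.0279,.097,np.radians(84.2)))
E
```

```text
[0.60903721 0.02824841 0.17253934] [-3.13586513  0.00408186  1.47055235] 0.04560171795939469 [ 0.27483936  1.13219811 -0.83537867]
{'x': 0.014, 'y': 0.222, 'z': 7.553, 'rx': -0.006, 'ry': 0.004, 'rz': 0.001}
```

drive_tool(
  plan=[
    {"x": 0, "y": 0.2, "z": 1.5, "rx": -0.006, "ry": 0.004, "rz": 0},
    {"x": 0, "y": 0.2, "z": 3, "rx": -0.006, "ry": 0.004, "rz": 0},
    {"x": 0, "y": 0.2, "z": 4.2, "rx": -0.006, "ry": 0.004, "rz": 0},
    {"x": 0, "y": 0.2, "z": 5, "rx": -0.006, "ry": 0.004, "rz": 0},
    {"x": 0, "y": 0.2, "z": 5.6, "rx": -0.006, "ry": 0.004, "rz": 0},
    {"x": 0, "y": 0.2, "z": 6, "rx": -0.006, "ry": 0.004, "rz": 0},
    {"x": 0, "y": 0.2, "z": 6.4, "rx": -0.006, "ry": 0.004, "rz": 0},
    {"x": 0, "y": 0.2, "z": 6.8, "rx": -0.006, "ry": 0.004, "rz": 0},
    {"x": 0, "y": 0.2, "z": 7.2, "rx": -0.006, "ry": 0.004, "rz": 0},
    {"x": 0, "y": 0.2, "z": 7.5, "rx": -0.006, "ry": 0.004, "rz": 0},
    {"x": 0, "y": 0.2, "z": 7.8, "rx": -0.006, "ry": 0.004, "rz": 0},
    {"x": 0, "y": 0.2, "z": 8.1, "rx": -0.006, "ry": 0.004, "rz": 0},
    {"x": 0, "y": 0.2, "z": 8.1, "rx": -0.006, "ry": 0.004, "rz": 0},
    {"x": 0, "y": 0.2, "z": 8.1, "rx": -0.006, "ry": 0.004, "rz": 0},
  ],
)

```text
time_s: 45.58
tool_pos: [0.6107, 0.0272, 0.0956]
tool_rot: [3.139, -0.001, 1.47]
wrist_force: [-11.3, 1.5, 27.5]
gripper_width: 0.0455
```

drive_tool(
  plan=[
    {"x": 0, "y": 0, "z": -0.3, "rx": 0, "ry": 0, "rz": 0},
    {"x": 0, "y": 0, "z": -0.35, "rx": 0, "ry": 0, "rz": 0},
  ],
)

```text
time_s: 45.75
tool_pos: [0.6106, 0.0272, 0.096]
tool_rot: [3.141, 0.0, 1.47]
wrist_force: [-3.4, 1.3, 1.1]
gripper_width: 0.0452
```

drive_tool(
  plan=[
    {"x": 0, "y": 0, "z": 0, "rx": 0, "ry": 0, "rz": 0},
    {"x": 0, "y": 0, "z": 0, "rx": 0, "ry": 0, "rz": 0},
    {"x": 0, "y": 0, "z": 0, "rx": 0, "ry": 0, "rz": 0},
    {"x": 0, "y": 0, "z": 0, "rx": 0, "ry": 0, "rz": 0},
    {"x": 0, "y": 0, "z": 0, "rx": 0, "ry": 0, "rz": 0},
    {"x": 0, "y": 0, "z": -3, "rx": 0, "ry": 0, "rz": 0},
    {"x": 0, "y": 0, "z": -6, "rx": 0, "ry": 0, "rz": 0},
    {"x": 0, "y": 0, "z": -10, "rx": 0, "ry": 0, "rz": 0},
    {"x": 0, "y": 0, "z": -14, "rx": 0, "ry": 0, "rz": 0},
    {"x": -12, "y": -20, "z": -14, "rx": 0, "ry": 0, "rz": 0},
    {"x": -12, "y": -20, "z": -14, "rx": 0, "ry": 0, "rz": 0},
    {"x": -12, "y": -20, "z": -14, "rx": 0, "ry": 0, "rz": 0},
    {"x": -12, "y": -20, "z": -14, "rx": 0, "ry": 0, "rz": 0},
    {"x": -12, "y": -20, "z": -14, "rx": 0, "ry": 0, "rz": 0},
    {"x": -12, "y": -20, "z": -14, "rx": 0, "ry": 0, "rz": 0},
    {"x": -12, "y": -20, "z": -14, "rx": 0, "ry": 0, "rz": 0},
    {"x": -12, "y": -20, "z": -14, "rx": 0, "ry": 0, "rz": 0},
  ],
  claw=100,
)

```text
time_s: 47.17
tool_pos: [0.3996, -0.0731, 0.2362]
tool_rot: [3.138, -0.0, 1.468]
wrist_force: [1.5, 0.6, 0.9]
gripper_width: 0.0857
```

```bash
cat >> h.py <<'E'
def gauge(k=4):
    """zero-mark and pointer angle in the gauge's plane (rad from world x), each view"""
    res=[]
    for n in('top','scene'):
        im=np.mean([get_image(n).astype(float) for _ in range(k)],0).astype(np.float32)
        g=np.clip(rect(n,.1035,.585,.685,.18,.28,8,im),0,255);cv2.imwrite(f'pics/gauge_{n}.png',g[:,:,::-1])
        h=cv2.cvtColor(g.astype(np.uint8),cv2.COLOR_RGB2HSV);S,V,H=h[...,1].astype(int),h[...,2].astype(int),h[...,0]
        w=((S<40)&(V>165)).astype(np.uint8)
        w=cv2.morphologyEx(w,cv2.MORPH_CLOSE,np.ones((45,45)))
        i0=int((.685-.632)*8000);j0=int((.28-.229)*8000)
        b=min(blobs(w,20000),key=lambda b:np.hypot(b[1][0]-j0,b[1][1]-i0))
        (c,ax,an)=cv2.fitEllipse(max(cv2.findContours(b[2].astype(np.uint8),0,2)[0],key=len))
        yy,xx=np.indices(S.shape);dx,dy=(c[1]-yy)/8,(c[0]-xx)/8;r=np.hypot(dx,dy);t=np.arctan2(dy,dx)
        R=g[...,0]-(g[...,1]+g[...,2])/2
        wt=np.where((r>8)&(r<23),np.clip(R-25,0,None),0);pt=np.angle((wt*np.exp(1j*t)).sum())
        dk=np.where((r>15)&(r<20),np.clip(150-g.max(2),0,None),0)
        ang=np.radians(np.arange(-180,180,2));hist=np.histogram(t,np.r_[ang,np.pi],weights=dk)[0]
        m=ang[np.argmax(np.convolve(np.r_[hist[-5:],hist,hist[:5]],np.ones(11),'valid'))]
        near=np.abs(np.angle(np.exp(1j*(t-m))))<.3;z=np.angle((dk*near*np.exp(1j*t)).sum())
        res.append((n,np.array([.685-c[1]/8000,.28-c[0]/8000]),np.array(ax)/8,pt,z,np.angle(np.exp(1j*(pt-z)))))
    return res
E
python3 - <<'E'
from h import *
np.set_printoptions(precision=4,suppress=True)
s=state();print(s['time_s'],s['tool_pos'],s['tool_rot'],s['q'][6])
for n in('scene','top'):
  for r in sensors(n=n,x1=.52,x0=.36): print(n,r['ro'],r['a'],r['sz'])
  for r in sensors(n=n,z=.107,x0=.54,x1=.66,y0=-.26,y1=.1): print('clipped',n,r['ro'],r['a'],r['sz'])
for g in gauge(): print(g)
a=np.hstack([cv2.resize(cv2.imread(f'pics/gauge_{n}.png'),(330,330)) for n in('top','scene')])
b=cv2.resize(get_image('scene')[100:290,110:520],(660,306))[:,:,::-1]
cv2.imwrite('pics/g6.png',np.vstack([a,b])[:600])
E
```

```text
47.1667 [ 0.3996 -0.0731  0.2362] [ 3.1376 -0.0003  1.4679] 0.16267509861322987
clipped scene [0.6119 0.0322] 5.079607963562012 [22.4 32.4]
clipped scene [ 0.6053 -0.0392] 5.492324352264404 [22.1 33.1]
clipped scene [ 0.5983 -0.108 ] 6.709836483001709 [22.4 32.7]
clipped scene [ 0.5915 -0.1754] 4.969740867614746 [22.7 32.4]
clipped top [0.6122 0.033 ] 7.125016689300537 [22.  31.4]
clipped top [ 0.6062 -0.0379] 5.7105937004089355 [22.3 32.5]
('top', array([0.6245, 0.2347]), array([63.399 , 90.6254]), np.float64(0.8072157347378484), np.float64(2.796389656429515), np.float64(-1.9891739216916668))
('scene', array([0.6446, 0.2331]), array([61.4769, 73.7866]), np.float64(2.5749121496191556), np.float64(-0.13710830153855916), np.float64(2.7120204511577146))[ WARN:0@24.275] global loadsave.cpp:1063 imwrite_ Unsupported depth image for selected encoder is fallbacked to CV_8U.
```

View pics/g6.png

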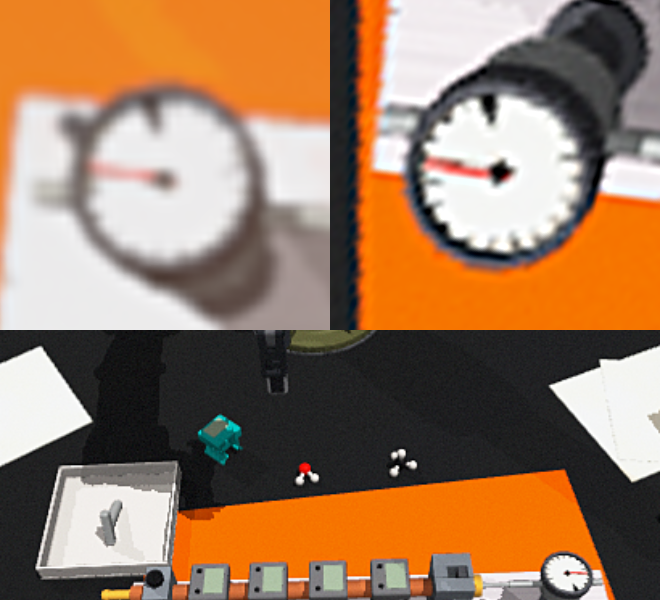

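The view shows all four sensors on the tube with readouts up, the pin in the tray, and methane in place. On the gauge, the zero wedge is at about 0.16 rad and the pointer at about 1.43 rad from world x. So the bezel needs about +1.27 rad CCW. 14 viewed. I'll fix the gauge reader and go above the gauge.

```bash
python3 - <<'E'
s=open('h.py').read();i=s.index('def gauge')
s=s[:i]+'''def gauge(k=4):
    """zero-mark and pointer angle (rad from world x) in each view, centred on the dark hub"""
    res=[]
    for n,c0 in(('top',(.6305,.230)),('scene',(.6329,.2285))):
        im=np.mean([get_image(n).astype(float) for _ in range(k)],0).astype(np.float32)
        g=np.clip(rect(n,.1035,.585,.685,.18,.28,8,im),0,255)
        yy,xx=np.indices(g.shape[:2]);X,Y=685-yy/8,280-xx/8;c=np.array(c0)*1000;mx=g.max(2)
        for _ in range(5):
            r=np.hypot(X-c[0],Y-c[1]);w=np.where(r<4,np.clip(150-mx,0,None),0);c=np.array([(w*X).sum(),(w*Y).sum()])/w.sum()
        r=np.hypot(X-c[0],Y-c[1]);e=np.exp(1j*np.arctan2(Y-c[1],X-c[0]))
        R=g[...,0]-(g[...,1]+g[...,2])/2
        pt=np.angle((np.where((r>8)&(r<19),np.clip(R-25,0,None),0)*e).sum())
        dk=np.where((r>14.5)&(r<19),np.clip(160-mx,0,None),0)
        b=cv2.GaussianBlur(dk.astype(np.float32),(0,0),10);j=np.unravel_index(np.argmax(b),b.shape)
        z=np.angle((dk*(np.abs(np.angle(e/e[j]))<.25)*e).sum())
        res.append((n,c/1000,round(float(pt),3),round(float(z),3),round(float(np.angle(np.exp(1j*(pt-z)))),3)))
    return res
'''
open('h.py','w').write(s)
from h import *
np.set_printoptions(precision=4,suppress=True)
for g in gauge(): print(g)
print(rel(.6317,.2292,.18,np.radians(84.2)))
E
```

```text
('top', array([0.6304, 0.2302]), 1.408, 0.156, 1.252)
('scene', array([0.6329, 0.2286]), 1.51, 0.156, 1.354)
{'x': 32.366, 'y': 19.987, 'z': 5.576, 'rx': 0.002, 'ry': 0.001, 'rz': 0.0}
```

drive_tool(
  plan=[
    {"x": 32.4, "y": 20.1, "z": 4, "rx": 0.002, "ry": 0, "rz": 0},
    {"x": 32.4, "y": 20.1, "z": 4, "rx": 0.002, "ry": 0, "rz": 0},
    {"x": 32.4, "y": 20.1, "z": 4, "rx": 0.002, "ry": 0, "rz": 0},
    {"x": 32.4, "y": 20.1, "z": 4, "rx": 0.002, "ry": 0, "rz": 0},
    {"x": 32.4, "y": 20.1, "z": 4, "rx": 0.002, "ry": 0, "rz": 0},
    {"x": 32.4, "y": 20.1, "z": 4, "rx": 0.002, "ry": 0, "rz": 0},
    {"x": 32.4, "y": 20.1, "z": 4, "rx": 0.002, "ry": 0, "rz": 0},
    {"x": 32.4, "y": 20.1, "z": 4, "rx": 0.002, "ry": 0, "rz": 0},
    {"x": 32.4, "y": 20.1, "z": 4, "rx": 0.002, "ry": 0, "rz": 0},
    {"x": 32.4, "y": 20.1, "z": 4, "rx": 0.002, "ry": 0, "rz": 0},
    {"x": 32.4, "y": 20.1, "z": 4, "rx": 0.002, "ry": 0, "rz": 0},
    {"x": 32.4, "y": 20.1, "z": 4, "rx": 0.002, "ry": 0, "rz": 0},
    {"x": 32.4, "y": 20.1, "z": 4, "rx": 0.002, "ry": 0, "rz": 0},
  ],
)

```text
time_s: 49.3
tool_pos: [0.6325, 0.2276, 0.1959]
tool_rot: [-3.142, 0.002, 1.468]
wrist_force: [-1.0, -0.3, 0.4]
gripper_width: 0.0854
```

```bash
python3 - <<'E'
from h import *
s=state();print(s['tool_pos'],s['tool_rot'],s['q'][6]);print(rel(.6317,.2292,.102,np.radians(84.2)))
E
```

```text
[0.63248028 0.22762702 0.1958834 ] [-3.14157063e+00  1.99076533e-03  1.46799169e+00] -0.2626357744121066
{'x': 0.167, 'y': -0.094, 'z': 9.388, 'rx': -0.0, 'ry': 0.002, 'rz': -0.002}
```

drive_tool(
  plan=[
    {"x": 0.17, "y": -0.09, "z": 3, "rx": 0, "ry": 0.002, "rz": 0},
    {"x": 0.17, "y": -0.09, "z": 6, "rx": 0, "ry": 0.002, "rz": 0},
    {"x": 0.17, "y": -0.09, "z": 7.5, "rx": 0, "ry": 0.002, "rz": 0},
    {"x": 0.17, "y": -0.09, "z": 8.5, "rx": 0, "ry": 0.002, "rz": 0},
    {"x": 0.17, "y": -0.09, "z": 9.3, "rx": 0, "ry": 0.002, "rz": 0},
    {"x": 0.17, "y": -0.09, "z": 9.3, "rx": 0, "ry": 0.002, "rz": 0},
    {"x": 0.17, "y": -0.09, "z": 9.3, "rx": 0, "ry": 0.002, "rz": 0},
  ],
)

```text
time_s: 49.88
tool_pos: [0.6325, 0.2307, 0.1037]
tool_rot: [3.14, -0.002, 1.469]
wrist_force: [-0.2, -0.2, 0.7]
gripper_width: 0.0851
```

drive_tool(
  plan=[
    {"x": 0, "y": 0, "z": 0, "rx": 0, "ry": 0, "rz": 0},
    {"x": 0, "y": 0, "z": 0, "rx": 0, "ry": 0, "rz": 0},
    {"x": 0, "y": 0, "z": 0, "rx": 0, "ry": 0, "rz": 0},
    {"x": 0, "y": 0, "z": 0, "rx": 0, "ry": 0, "rz": 0},
    {"x": 0, "y": 0, "z": 0, "rx": 0, "ry": 0, "rz": 0},
    {"x": 0, "y": 0, "z": 0, "rx": 0, "ry": 0, "rz": 0},
  ],
  claw=55,
  squeeze=30,
)

```text
time_s: 50.38
tool_pos: [0.6321, 0.2312, 0.1029]
tool_rot: [3.141, -0.001, 1.47]
wrist_force: [0.5, 0.8, -0.1]
gripper_width: 0.0466
```

The jaws closed past 58 mm without touching, so the tips stand above the bezel. I'll open, turn back 0.6 rad so the sweep stays clear of the stems, and go lower.

drive_tool(
  plan=[
    {"x": 0, "y": 0, "z": -0.5, "rx": 0, "ry": 0, "rz": 0},
    {"x": 0, "y": 0, "z": -0.5, "rx": 0, "ry": 0, "rz": 0},
    {"x": 0, "y": 0, "z": -0.5, "rx": 0, "ry": 0, "rz": 0.1},
    {"x": 0, "y": -0.05, "z": -0.5, "rx": 0, "ry": 0, "rz": 0.2},
    {"x": -0.1, "y": -0.05, "z": -0.5, "rx": 0, "ry": 0, "rz": 0.3},
    {"x": -0.1, "y": -0.05, "z": -0.5, "rx": 0, "ry": 0, "rz": 0.4},
    {"x": -0.1, "y": -0.05, "z": -0.5, "rx": 0, "ry": 0, "rz": 0.5},
    {"x": -0.1, "y": -0.05, "z": -0.5, "rx": 0, "ry": 0, "rz": 0.6},
    {"x": -0.1, "y": -0.05, "z": 0, "rx": 0, "ry": 0, "rz": 0.6},
    {"x": -0.1, "y": -0.05, "z": 0.4, "rx": 0, "ry": 0, "rz": 0.6},
    {"x": -0.1, "y": -0.05, "z": 0.8, "rx": 0, "ry": 0, "rz": 0.6},
    {"x": -0.1, "y": -0.05, "z": 0.9, "rx": 0, "ry": 0, "rz": 0.6},
    {"x": -0.1, "y": -0.05, "z": 0.9, "rx": 0, "ry": 0, "rz": 0.6},
  ],
  claw=100,
)

```text
time_s: 51.47
tool_pos: [0.6312, 0.2301, 0.0931]
tool_rot: [-3.14, -0.0, 0.871]
wrist_force: [-0.1, 0.5, -0.0]
gripper_width: 0.085
```

drive_tool(
  plan=[
    {"x": 0, "y": 0, "z": 0, "rx": 0, "ry": 0, "rz": 0},
    {"x": 0, "y": 0, "z": 0, "rx": 0, "ry": 0, "rz": 0},
    {"x": 0, "y": 0, "z": 0, "rx": 0, "ry": 0, "rz": 0},
    {"x": 0, "y": 0, "z": 0, "rx": 0, "ry": 0, "rz": 0},
    {"x": 0, "y": 0, "z": 0, "rx": 0, "ry": 0, "rz": 0},
    {"x": 0, "y": 0, "z": 0, "rx": 0, "ry": 0, "rz": 0},
  ],
  claw=55,
  squeeze=30,
)

```text
time_s: 51.97
tool_pos: [0.6329, 0.23, 0.0963]
tool_rot: [3.14, -0.004, 0.87]
wrist_force: [-2.8, -1.9, 12.4]
gripper_width: 0.0471
```

Pushed up 12 N and still at commanded width: at this opening the tips stand higher than I assumed, so the pads slid over the top. I'll open and go about 15 mm lower.

drive_tool(
  plan=[
    {"x": 0, "y": 0, "z": -1, "rx": 0, "ry": 0, "rz": 0},
    {"x": 0, "y": 0, "z": -1, "rx": 0, "ry": 0, "rz": 0},
    {"x": 0, "y": 0, "z": -1, "rx": 0, "ry": 0, "rz": 0},
  ],
)

```text
time_s: 52.22
tool_pos: [0.6319, 0.2303, 0.1044]
tool_rot: [3.142, -0.002, 0.87]
wrist_force: [-0.5, 0.1, 0.2]
gripper_width: 0.0465
```

drive_tool(
  plan=[
    {"x": 0, "y": 0, "z": 0, "rx": 0, "ry": 0, "rz": 0},
    {"x": 0, "y": 0, "z": 0, "rx": 0, "ry": 0, "rz": 0},
    {"x": 0, "y": 0, "z": 0, "rx": 0, "ry": 0, "rz": 0},
    {"x": 0, "y": 0, "z": 0, "rx": 0, "ry": 0, "rz": 0},
    {"x": 0, "y": 0, "z": 0.8, "rx": 0, "ry": 0, "rz": 0},
    {"x": 0, "y": 0, "z": 1.4, "rx": 0, "ry": 0, "rz": 0},
    {"x": 0, "y": 0, "z": 1.9, "rx": 0, "ry": 0, "rz": 0},
    {"x": 0, "y": 0, "z": 2.3, "rx": 0, "ry": 0, "rz": 0},
    {"x": 0, "y": 0, "z": 2.4, "rx": 0, "ry": 0, "rz": 0},
    {"x": 0, "y": 0, "z": 2.4, "rx": 0, "ry": 0, "rz": 0},
  ],
  claw=100,
)

```text
time_s: 53.05
tool_pos: [0.6312, 0.2301, 0.079]
tool_rot: [-3.141, -0.0, 0.87]
wrist_force: [0.3, 0.3, -0.4]
gripper_width: 0.0856
```

drive_tool(
  plan=[
    {"x": 0, "y": 0, "z": 0, "rx": 0, "ry": 0, "rz": 0},
    {"x": 0, "y": 0, "z": 0, "rx": 0, "ry": 0, "rz": 0},
    {"x": 0, "y": 0, "z": 0, "rx": 0, "ry": 0, "rz": 0},
    {"x": 0, "y": 0, "z": 0, "rx": 0, "ry": 0, "rz": 0},
    {"x": 0, "y": 0, "z": 0, "rx": 0, "ry": 0, "rz": 0},
    {"x": 0, "y": 0, "z": 0, "rx": 0, "ry": 0, "rz": 0},
  ],
  claw=50,
  squeeze=30,
)

```text
time_s: 53.55
tool_pos: [0.6308, 0.2311, 0.0805]
tool_rot: [-3.139, -0.001, 0.87]
wrist_force: [-3.4, 0.7, 4.6]
gripper_width: 0.0567
```

The bezel is gripped at 57 mm. Turning +1.27 rad.

drive_tool(
  plan=[
    {"x": 0, "y": 0, "z": 0, "rx": 0, "ry": 0, "rz": -0.1},
    {"x": 0, "y": 0, "z": 0, "rx": 0, "ry": 0, "rz": -0.2},
    {"x": 0, "y": 0, "z": 0, "rx": 0, "ry": 0, "rz": -0.3},
    {"x": 0, "y": 0, "z": 0, "rx": 0, "ry": 0, "rz": -0.4},
    {"x": 0, "y": 0, "z": 0, "rx": 0, "ry": 0, "rz": -0.5},
    {"x": 0, "y": 0, "z": 0, "rx": 0, "ry": 0, "rz": -0.6},
    {"x": 0, "y": 0, "z": 0, "rx": 0, "ry": 0, "rz": -0.7},
    {"x": 0, "y": 0, "z": 0, "rx": 0, "ry": 0, "rz": -0.8},
    {"x": 0, "y": 0, "z": 0, "rx": 0, "ry": 0, "rz": -0.9},
    {"x": 0, "y": 0, "z": 0, "rx": 0, "ry": 0, "rz": -1.0},
    {"x": 0, "y": 0, "z": 0, "rx": 0, "ry": 0, "rz": -1.1},
    {"x": 0, "y": 0, "z": 0, "rx": 0, "ry": 0, "rz": -1.2},
    {"x": 0, "y": 0, "z": 0, "rx": 0, "ry": 0, "rz": -1.27},
    {"x": 0, "y": 0, "z": 0, "rx": 0, "ry": 0, "rz": -1.27},
    {"x": 0, "y": 0, "z": 0, "rx": 0, "ry": 0, "rz": -1.27},
  ],
)

```text
time_s: 54.8
tool_pos: [0.6303, 0.231, 0.0805]
tool_rot: [-3.141, -0.003, 2.141]
wrist_force: [-4.8, 1.2, 5.4]
gripper_width: 0.057
```

drive_tool(
  plan=[
    {"x": 0, "y": 0, "z": 0, "rx": 0, "ry": 0, "rz": 0},
    {"x": 0, "y": 0, "z": 0, "rx": 0, "ry": 0, "rz": 0},
    {"x": 0, "y": 0, "z": 0, "rx": 0, "ry": 0, "rz": 0},
    {"x": 0, "y": 0, "z": 0, "rx": 0, "ry": 0, "rz": 0},
    {"x": 0, "y": 0, "z": -2, "rx": 0, "ry": 0, "rz": 0},
    {"x": 0, "y": 0, "z": -5, "rx": 0, "ry": 0, "rz": 0},
    {"x": 0, "y": 0, "z": -9, "rx": 0, "ry": 0, "rz": 0},
    {"x": 0, "y": 0, "z": -12, "rx": 0, "ry": 0, "rz": 0},
    {"x": 20, "y": -20, "z": -12, "rx": 0, "ry": 0, "rz": 0},
    {"x": 20, "y": -20, "z": -12, "rx": 0, "ry": 0, "rz": 0},
    {"x": 20, "y": -20, "z": -12, "rx": 0, "ry": 0, "rz": 0},
    {"x": 20, "y": -20, "z": -12, "rx": 0, "ry": 0, "rz": 0},
    {"x": 20, "y": -20, "z": -12, "rx": 0, "ry": 0, "rz": 0},
    {"x": 20, "y": -20, "z": -12, "rx": 0, "ry": 0, "rz": 0},
    {"x": 20, "y": -20, "z": -12, "rx": 0, "ry": 0, "rz": 0},
    {"x": 20, "y": -20, "z": -12, "rx": 0, "ry": 0, "rz": 0},
  ],
  claw=100,
)

```text
time_s: 56.13
tool_pos: [0.3487, 0.2924, 0.1997]
tool_rot: [-3.139, -0.003, 2.146]
wrist_force: [0.5, -0.1, -0.3]
gripper_width: 0.0854
```

```bash
python3 - <<'E'
from h import *
np.set_printoptions(precision=4,suppress=True)
for g in gauge(): print(g)
p=[]
for n in('top','scene'):
    g=rect(n,.1035,.597,.667,.195,.265,5.6);p.append(g[:390,:390]);
cv2.imwrite('pics/g7.png',np.hstack(p)[:,:,::-1])
for n in('scene','top'):
  for r in sensors(n=n,x1=.52,x0=.36): print(n,r['ro'],r['a'],r['sz'])
  for r in sensors(n=n,z=.107,x0=.54,x1=.66,y0=-.26,y1=.1): print('clipped',n,r['ro'],r['a'],r['sz'])
E
```

```text
('top', array([0.6304, 0.2302]), 1.403, 1.509, -0.106)
('scene', array([0.6329, 0.2286]), 1.518, 1.402, 0.116)
clipped scene [0.6118 0.032 ] 5.599339485168457 [22.1 32.7]
clipped scene [ 0.6055 -0.0391] 6.072456359863281 [22.3 33.1]
clipped scene [ 0.5982 -0.108 ] 6.170175075531006 [22.7 32.6]
clipped scene [ 0.5915 -0.1752] 6.203447341918945 [22.5 32.7]
clipped top [0.6124 0.0334] 4.398705005645752 [22.4 31. ]
clipped top [ 0.6059 -0.0379] 6.519801616668701 [21.6 31.2]
clipped top [ 0.5989 -0.1071] 6.203447341918945 [21.8 32.3]
clipped top [ 0.5921 -0.1743] 6.115502834320068 [22.6 32.5]
```

View pics/g7.png

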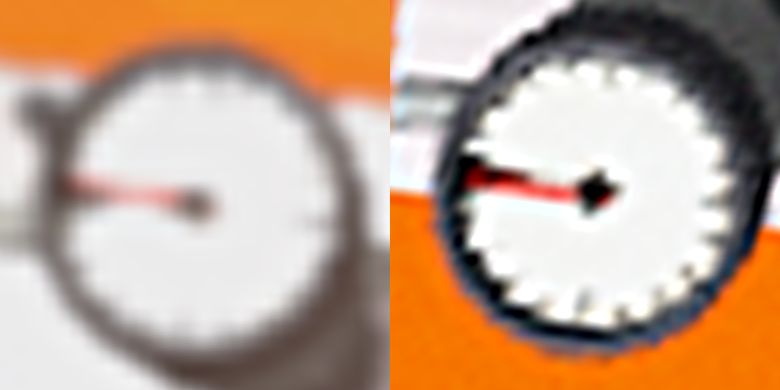

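The red pointer now lies over the zero wedge. In the top view the dark wedge peeks out below it at (85,195), in the scene view above it at (510,178). The offsets are nearly equal and opposite (-0.106 and +0.116 rad), which is parallax plus occlusion about alignment. All four sensors read as clipped in both views. 15 viewed. Handing in.

```bash
python3 - <<'E'
from h import *
s=state();print(s['time_s'],s['wrist_force'],s['tool_pos'])
print(close_job())
E
```

```text
56.8333 [-0.26883075  0.17964713  0.47769251] [0.35540181 0.29074657 0.19961898]
the job is handed in; nothing more can be done
None
```

The job is done and handed in at 56.8 s. The pin was twisted loose (0.6 rad at 0.42 Nm), drawn out with to-and-fro turns and laid in the tray. All four sensors were then pushed home on the tube, and last the bezel was turned 1.27 rad to the pointer.

**What the last checks showed**
- **Sensors:** both cameras put all four at the clipped height, in line with the tube within about 2°. Each push bottomed out at 28–38 N.
- **Pin and methane:** both were last viewed at 47 s. The pin lay near the middle of the tray and methane stood where it was at the start. I did not look at them again after turning the bezel.
- **Hand-in:** the arm was clear of everything, with wrist force about 0.

**What failed or disagreed**
- **Sensor 3:** the first grasp slipped off and shifted it about 11 mm. It stayed upright, and the second grasp held.
- **Bezel:** two closings slid over the top before the third gripped.
- **Zero mark:** the two cameras disagree, reading -0.106 and +0.116 rad, each outside the 5° tolerance alone. I take the opposite signs as parallax, with the pointer also hiding part of the mark. The mean and the measured turn both put the error at about 1°, but no single view confirms that.

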